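# Load the stone finishing tub, cover it, drop the latch and start it

### The job

Put every T-shaped stone moulding offcut from the bench into the machine's finishing tub, lying down and below the rim, then set the loose cover on the tub so that it is seated and level. Then lift the latch bar over its keeper and let it drop into the notch, and finally twist the start knob clockwise to its stop and let it spring back. Leave the other things on the bench where they are.

Things in the scene. Friction and masses are not known exactly. Their poses are not given: they have to be found in the camera images.
- stone0: Stone moulding offcut, one of 3 or 4 alike (None from the start = absent). Upside-down T in section, 70 long (own x): foot 40 wide (y), 20 high; on it a stem 28 wide, 34 high, to pinch across from above. Origin: centre of underside. 0.25 kg. Four fit the tub in a row along its y, lengths along its x, 64 apart; opening the fingers to 50 mm clears neighbours and walls.
- stone1: As stone0: a stone moulding offcut, same shape and size, or None from the start if absent.
- stone2: As stone0: a stone moulding offcut, same shape and size, or None from the start if absent.
- stone3: As stone0: a stone moulding offcut, same shape and size, or None from the start if absent.
- tub: Open finishing tub, fixed. Origin on the bench under its centre, y along its long side, +x (far side) to the latch bar's pivot post (22 across, at x +115), -x to the keeper post (at x -100, 60 wide in y, 16 thick, 182 tall). Inside 130 (x) x 290 (y), floor 35 and rim 100 above the bench, walls 6 thick.
- tub_floor (a point): Centre of the tub's inner floor, 35 above the bench; axes as the tub's.
- tub_rim (a point): Centre of the tub's mouth at rim height, 100 above the bench; axes as the tub's.
- cover: Loose metal cover, 0.45 kg, flat on the bench. Origin: centre of the underside of its plug, 120 (own x) x 280 (y) x 10 high; above it a plate 156 x 316 x 6; on that a black grip rib 50 long (x), 16 thick (y), 34 high, top 50 above origin. Fits the tub either way round, long side along the tub's; seated: plug in the mouth, 5 mm play per side, plate on the rim, origin 10 below tub_rim.
- latch_swing (a joint): Swing of the latch bar about its upright pivot post, rad: 0 = across the tub, in line with the keeper's notch; positive = swung towards the tub's +y (clockwise from above), at most 1.75. Starts at 1.5 to 1.7. Light friction, stays where left. At swing s the bar points from the pivot along (-cos s, sin s) in the tub's frame.
- latch_lift (a joint): Lift of the latch bar about a level axis at its pivot, rad: 0 = level (it cannot go lower), positive = free end raised, up to 0.6. No spring: it drops by its own weight when let go.
- bar_pivot (a point): The latch bar's pivot point, on its centre line, 154 above the bench; its x axis runs along the bar from the free end to the pivot and on, turning with the bar.
- bar_grip (a point): Point on the latch bar's centre line 165 from the pivot, good to pinch. The steel bar (0.25 kg) is 14 wide, 16 high, its free end 260 from the pivot; axes as bar_pivot. Level, its underside is 146 above the bench, 6 above the seated cover's grip rib.
- keeper_notch (a point): Centre of the keeper's notch floor, 146 above the bench, 215 from the pivot. The notch is 25 wide (tub y) between lips 12 thick: the one on the parked side (tub +y) rises 24, the other, a stop, 36. The level bar strikes the lower lip and cannot pass: raise it (lift 0.15 to 0.17 rad clears the lower lip, not the stop), bring it over, let it drop.
- control: Grey control box of the machine, fixed, 130 (x) x 120 (y) x 89 high; origin at the centre of its underside. The start knob is on its top.
- start_knob (a joint): Turn of the start knob about the vertical, rad: 0 = rest, grows clockwise seen from above to a hard stop at 1.2. A spring (0.12 N m per rad) brings it back to 0 when let go.
- knob_grip (a point): On the start knob's axis at gripping height, 117 above the bench. The knob is a bar 60 long (along this point's x, turning with the knob), 16 thick (y), its top 133 above the bench and its bar reaching down to 99; under it a 54 mm disc.
- baluster: Turned stone baluster sample standing upright, 140 tall, 68 across, a bystander; origin at the centre of its underside.
- plinth_block: Carved square stone block, 110 x 110 x 73, a bystander; origin at the centre of its underside.
- chisel: Stone chisel lying flat, 190 long, 22 wide, 12 high, a bystander near the stones.
- square_block: Steel block 80 x 30 x 30 lying beside the control box, a bystander.
Not all that is in view belongs to the job. Leave any green or orange look-alike of the stone1 alone.

How it is judged:
By the outcome, as a careful person would: the job done as asked, in the order asked, and still so for the second after the job is handed in, with the robot touching nothing.
Of stone0, stone1, stone2, stone3 only 3 to 4 are there at a start; the rules pass over those that are not, and their reading is None.
At some moment in a run one of stone0, stone1, stone2, stone3 may be knocked a few centimetres aside while the robot is not near it.
Once in a run the grip may slacken for a moment while it holds something.
It also fails if it takes over 210 s, if anything falls off the work surface, if the arm or the gripper's body presses on something with over 40 N, if the wrist force passes 120 N, or if a joint passes its speed limit or range.

### The arm

A 6-joint arm with a two-finger parallel gripper is mounted at the origin on the work surface. World frame = base frame: x ahead of the robot, y to its left, z up, the work surface at z = 0. Lengths are in m, angles in rad, forces in N, time in s.
With the tool pointing down it reaches from about 0.425 to 0.95 m from the base axis. Payload 3.5 kg.
Tool frame: the origin (TCP) lies midway between the tips of the shut fingers; the grasp point (between the pads) lies 19 mm behind it; z points along the fingers, y is the direction in which the jaws open and shut (so a half turn about z gives the same grasp; the last joint's range is limited). The gripper opens to 85 mm and grips with 20 to 120 N. Pads are 22 mm wide; open, the fingers measure 114 mm over their backs; the gripper's body (76 mm by 85 mm) begins 54 mm behind the grasp point. The pads swing forward as they close: fully open they stand 13 mm farther back than shut.
Start: joints at [-1.489, 0.286, 1.577, -0, 1.279, -0.15], TCP at [0.155, -0.657, 0.231] pointing down, gripper open.
Joint ranges: [-2.77, 2.77], [-0.9, 2.22], [0.21, 2.48], [-1.53, 4.67], [0.24, 2.81], [-2.84, 2.84]. Speed limits (rad/s): [2.79, 2.79, 3.14, 3.14, 3.14, 3.14].

### API

Orientations are given as a unit quaternion [x, y, z, w].
In Python, from plant import * gives the robot as it stands.
- The arm moves only by the shell command python3 -m jog 'ROWS' [FORCE]. ROWS is a JSON object of lists of equal length, an entry for each row: "travel": the shift along the world's x, y, z in mm, a list of three; "dr": the turn, a rotation vector about the world's x, y, z in degrees, a list of three; "jaw": the closure in counts, from 0 (fully open) to 255 (shut). In form: {"travel": [[x, y, z], ...], "dr": [[wx, wy, wz], ...], "jaw": [jaw, ...]}. A call has 1 to 5 rows; each row shifts and turns the commanded pose from where the row before left it; what a row does not reach is not made up. A row lasts 1/12 s, in which the tool goes at most 41.7 mm and 7.16 degrees, less where a joint would pass 70% of its speed; a pose out of reach is approached as far as the arm can. A call is refused whole if a number of a shift passes 41.7 or a number of a turn 7.16, either way. A call with a gripper value outside its range is refused whole. The fingers move at their own pace and stop on an object; FORCE is the grip in N (left out, the last holds). Time passes only in rows, so rows that do not move let the fingers close. It gives the time, the measured TCP pose, the force and the opening at its end, in the units of the state.
- get_state(): the state, without advancing time (a new reading comes with each control period).
- read_camera(name): name is "scene" or "top" or "wrist"; returns the picture (384x512x3 uint8, red, green, blue); there is no depth.
- camera_info(name): a dict with "K" (3x3 intrinsics, pixels), "k1" (the pictures are not rectified: a ray, as slopes to the right and down, at radius r is drawn at 1 + k1 r^2 times it, then the intrinsics apply), "R" (3x3) and "t" (3): a world point X has camera coordinates R X + t; the wrist camera has in their place "mount" (4x4, takes a point from camera to tool coordinates, whose origin is the TCP and whose axes are the flange's). Camera axes: x right, y down, z forward; pixel columns grow to the right and rows downward; lengths in m; the calibration is good to about 2 mm. A picture is of the moment at which its call begins: read the wrist's pose just before it. camera_info takes no time and is no camera call.
- sign_off(): hands the job in, once; it reports no verdict.
The state is a dict: "time": time; "qpos": joint angles; "dq": joint speeds; "joint_efforts": joint torques, N m; "eef_pos": TCP position; "tcp_rot": TCP orientation; "contact_force": force on the tool from outside, world axes, zero at the start; "wrist_torque": the same for the moment, N m; "opening": opening from 0.0 (shut) to 1.0 (fully open).
Only numpy, scipy, OpenCV 4.12 (cv2) and the standard library are available. Lean on these libraries where they do the work, as an engineer would, in place of code of your own. Each camera call takes 0.05 s, during which the arm holds its last target. There are 200 camera calls.

## Working session

There is one attempt and no reset: what is moved stays moved. The work goes in short steps, Python scripts to look and compute and a shell command to move; the robot and the scene stay as the last step left them, time stands still between calls to the robot, and variables do not carry over. Pictures are saved under pics/ and viewed, about 12 in all and at most 16, crops included, and the job is handed in when it is done.

```bash
ls; mkdir -p pics
python3 - <<'E'
from plant import *
import cv2
print(get_state())
for n in("scene","top","wrist"):
    print(n,camera_info(n))
    cv2.imwrite(f"pics/{n}0.png",read_camera(n)[:,:,::-1])
E
```

```text
pics
{'time': 0.0, 'qpos': array([-1.48898561e+00,  2.87193614e-01,  1.57820686e+00, -1.50003106e-06,
        1.27859476e+00, -1.50016067e-01]), 'dq': array([ 1.99201090e-03,  1.24686621e-03, -2.29168413e-03, -2.90208801e-07,
       -2.46262430e-03, -9.68059789e-05]), 'joint_efforts': array([-3.06340127e-06, -4.05986702e+01, -2.92625284e+01, -1.90026640e-04,
        5.76629187e-03, -1.53247851e-05]), 'eef_pos': array([ 0.1550478 , -0.65626423,  0.22991238]), 'tcp_rot': array([ 9.93288819e-01,  1.15654133e-01,  4.02416839e-05, -1.20061511e-03]), 'contact_force': array([-0.08005498, -0.24447959, -0.24833299]), 'wrist_torque': array([-0.07588082,  0.04209673, -0.04886813]), 'opening': 1.0001431629056923}
scene {'K': array([[359.71260237,   0.        , 256.42962593],
       [  0.        , 359.71260237, 190.79810255],
       [  0.        ,   0.        ,   1.        ]]), 'k1': 0.004255701283550717, 'R': array([[-0.07320475,  0.99727244,  0.00942051],
       [ 0.79249695,  0.06390256, -0.60651879],
       [-0.60546647, -0.03693433, -0.79501334]]), 't': array([ 0.04035452, -0.36881265,  1.38
[... 252 characters left out ...]
1],
       [-0.98128982, -0.02382303, -0.19105694],
       [ 0.19142303, -0.0141508 , -0.98140561]]), 't': array([-0.04354226,  0.58414004,  1.44082852])}
wrist {'K': array([[267.68276241,   0.        , 257.39856066],
       [  0.        , 267.68276241, 187.59918912],
       [  0.        ,   0.        ,   1.        ]]), 'k1': -0.03739536158243628, 'mount': array([[ 8.25901713e-04, -9.62084679e-01, -2.72749680e-01,
         7.02387346e-02],
       [ 9.99999613e-01,  8.77316579e-04, -6.65498379e-05,
         9.95341202e-04],
       [ 3.03314396e-04, -2.72749519e-01,  9.62085031e-01,
        -1.42979768e-01],
       [ 0.00000000e+00,  0.00000000e+00,  0.00000000e+00,
         1.00000000e+00]])}
```

Run:
```python
import cv2
for n in("top","scene"):
    im=cv2.imread(f"pics/{n}0.png"); cv2.imwrite(f"pics/{n}0b.png",cv2.resize(im,(800,600),interpolation=cv2.INTER_CUBIC))
```

```text
(no output)
```

View pics/top0b.png

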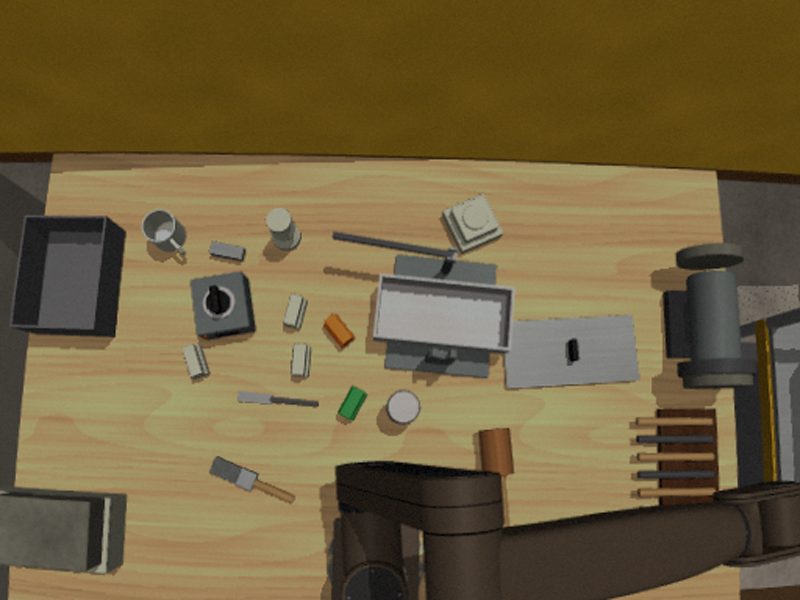

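View pics/scene0b.png

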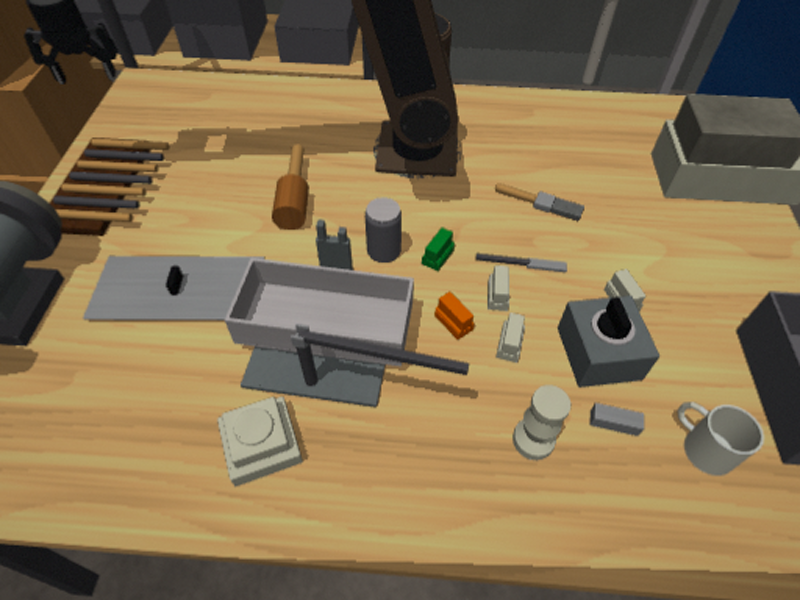

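Top view (800x600 scale): three white stones at (294,311), (301,360) and (195,361). The tub is at (443,315) with the pivot at (448,262), the cover at (570,352) and the knob at (218,300). The scene view also shows only three white stones; the green and orange ones are decoys.

```bash
cat > h.py <<'E'
import numpy as np, cv2
from scipy.spatial.transform import Rotation as Ro
from scipy.optimize import least_squares
from plant import *
def cam(name, st=None):
    c=camera_info(name)
    if name=="wrist":
        T=np.eye(4); T[:3,:3]=Ro.from_quat(st["tcp_rot"]).as_matrix(); T[:3,3]=st["eef_pos"]
        W=np.linalg.inv(T@c["mount"]); R,t=W[:3,:3],W[:3,3]
    else: R,t=c["R"],c["t"]
    return c["K"],c["k1"],R,t
def proj(C,X):
    K,k,R,t=C; p=np.atleast_2d(X)@R.T+t; s=p[:,:2]/p[:,2:]
    s=s*(1+k*(s**2).sum(1,keepdims=True)); return s@K[:2,:2].T+K[:2,2]
def back(C,px,z):
    K,k,R,t=C; px=np.atleast_2d(np.array(px,float)); d=(px-K[:2,2])/np.diag(K)[:2]; s=d.copy()
    for _ in range(20): s=d/(1+k*(s**2).sum(1,keepdims=True))
    r=np.c_[s,np.ones(len(s))]@R; o=-R.T@t
    return o+r*((z-o[2])/r[:,2])[:,None]
def fit(C,pts,px,x0):
    """pts: model points in own frame, origin on bench; returns x,y,yaw, rms px"""
    pts=np.array(pts,float);px=np.array(px,float)
    def f(v):
        c,s=np.cos(v[2]),np.sin(v[2]); X=pts@np.array([[c,s,0],[-s,c,0],[0,0,1]])+[v[0],v[1],0]
        return (proj(C,X)-px).ravel()
    r=least_squares(f,x0); return r.x,np.sqrt((r.fun**2).mean()*2)
def snap(name,fn,scale=None):
    st=get_state(); im=read_camera(name)[:,:,::-1]; np.save(f"pics/{fn}.npy",im)
    cv2.imwrite(f"pics/{fn}.png",cv2.resize(im,(800,600),interpolation=cv2.INTER_CUBIC))
    import pickle; pickle.dump((name,{k:np.array(v) for k,v in st.items()}),open(f"pics/{fn}.pkl","wb")); return im,st
def load(fn):
    import pickle; n,st=pickle.load(open(f"pics/{fn}.pkl","rb")); return cam(n,st)
E
python3 - <<'E'
from h import *
C=cam("top"); f=512/800
px=lambda *a: np.array(a,float)*f
for n,p,z in [("A",(296,308),.045),("B",(302,358),.045),("C",(197,359),.045),("rib",(573,348),.05),("knob",(218,299),.133),("pivot",(448,256),.16),("barend",(334,237),.154),("orange",(339,330),.03),("green",(352,403),.03),("can",(403,403),.09)]:
    print(n,back(C,px(p),z).round(3)[0,:2])
print("tub",fit(C,[[.071,.151,.1],[.071,-.151,.1],[-.071,-.151,.1],[-.071,.151,.1]],px((382,275),(515,288),(510,352),(374,340)),[.7,-.1,0]))
print("cover",fit(C,[[.078,.158,.016],[.078,-.158,.016],[-.078,-.158,.016],[-.078,.158,.016]],px((505,321),(635,316),(637,379),(507,388)),[.6,-.4,0]))
print("ctl",fit(C,[[.065,.06,.089],[.065,-.06,.089],[-.065,-.06,.089],[-.065,.06,.089]],px((192,281),(246,272),(254,329),(199,338)),[.7,.4,0]))
E
```

```text
A [0.56  0.193]
B [0.446 0.174]
C [0.437 0.412]
rib [ 0.481 -0.44 ]
knob [0.56  0.351]
pivot [ 0.66  -0.142]
barend [0.698 0.104]
orange [0.514 0.094]
green [0.349 0.059]
can [ 0.349 -0.054]
tub (array([ 0.54583803, -0.14316088, -0.07443623]), np.float64(0.8766062441723925))
cover (array([ 0.47903129, -0.44765724,  0.05841438]), np.float64(1.5221498883576472))
ctl (array([0.55533849, 0.3510657 , 0.19546669]), np.float64(0.5190284685742518))
```

```bash
J="python3 -m jog"
python3 -m jog '{"travel":[[25,30,9],[25,30,9],[25,30,9],[25,30,9],[25,30,9]],"dr":[[0,0,-1.2],[0,0,-1.2],[0,0,-1.2],[0,0,-1.2],[0,0,-1.2]],"jaw":[0,0,0,0,0]}' 60
python3 -m jog '{"travel":[[25,30,9],[25,30,9],[25,30,9],[25,30,9],[25,30,9]],"dr":[[0,0,-1.2],[0,0,-1.2],[0,0,-1.2],[0,0,-1.2],[0,0,-1.2]],"jaw":[0,0,0,0,0]}'
python3 -m jog '{"travel":[[25,30,9],[25,30,9],[25,30,9],[25,30,9],[25,30,9]],"dr":[[0,0,-1.2],[0,0,-1.2],[0,0,-1.2],[0,0,-1.2],[0,0,-1.2]],"jaw":[0,0,0,0,0]}'
python3 -m jog '{"travel":[[0,0,0],[0,0,0]],"dr":[[0,0,0],[0,0,0]],"jaw":[0,0]}'
python3 -c "
from h import *
snap('wrist','w1')"
```

```text
time: 0.57
eef_pos: [0.2808, -0.5052, 0.2762]
tcp_rot: [0.998, 0.063, -0.0, -0.0]
contact_force: [0.6, -0.8, 0.6]
opening: 1.0
time: 0.98
eef_pos: [0.4058, -0.3551, 0.3215]
tcp_rot: [1.0, 0.011, -0.0, -0.0]
contact_force: [1.0, -0.5, -0.0]
opening: 0.995
time: 1.4
eef_pos: [0.5309, -0.205, 0.3666]
tcp_rot: [0.999, -0.042, -0.0, -0.0]
contact_force: [0.1, -0.8, 0.2]
opening: 0.994
time: 1.57
eef_pos: [0.5311, -0.2052, 0.3667]
tcp_rot: [0.999, -0.039, 0.0, 0.0]
contact_force: [-0.8, -0.7, -0.3]
opening: 0.998
```

View pics/w1.png

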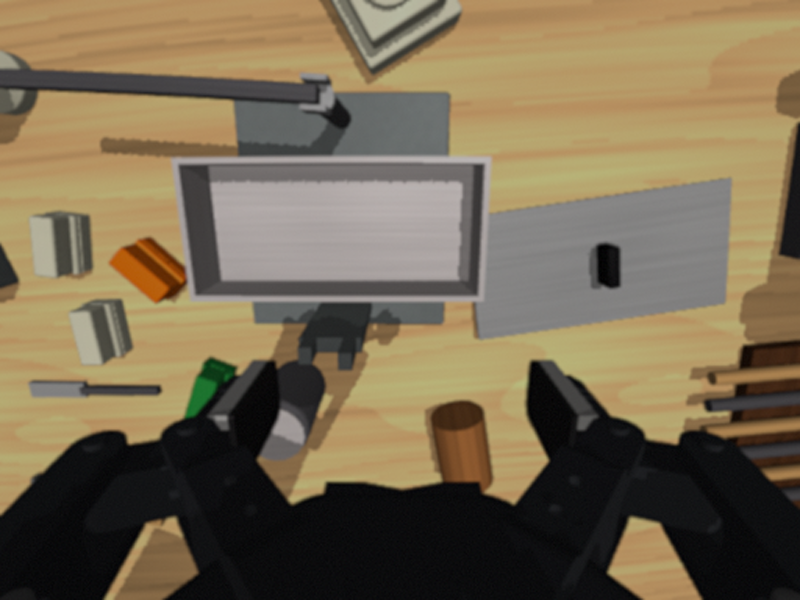

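Wrist view 1: tub rim corners at about (174,158), (491,157), (484,300), (189,301). Cover corners are at (731,178), (726,303), (477,339), and two stones are on the left at (60,245) and (100,331).

Run:
```python
from h import *
C=load("w1"); f=512/800
px=lambda *a: np.array(a,float)*f
print("tub",fit(C,[[.071,.151,.1],[.071,-.151,.1],[-.071,-.151,.1],[-.071,.151,.1]],px((174,158),(491,157),(484,300),(189,301)),[.54,-.14,0]))
print("tubfloor",fit(C,[[.065,.145,.035],[.065,-.145,.035],[-.065,-.145,.035],[-.065,.145,.035]],px((211,181),(464,181),(460,281),(222,280)),[.54,-.14,0]))
print("cover",fit(C,[[.078,-.158,.016],[-.078,-.158,.016],[-.078,.158,.016]],px((731,178),(726,303),(477,339)),[.5,-.4,0]))
for n,p,z in [("A",(60,243),.054),("B",(102,330),.054),("rib",(611,266),.05),("keeperL",(305,361),.182),("keeperR",(345,361),.182),("pivottop",(316,90),.162),("bar left",(60,81),.162)]:
    print(n,back(C,px(p),z).round(3)[0,:2])
```

```text
tub (array([ 0.55294156, -0.14017105, -0.0789881 ]), np.float64(1.1619327007859521))
tubfloor (array([ 0.54318734, -0.13442863, -0.08092369]), np.float64(5.493369858997581))
cover (array([ 0.48304945, -0.44307466,  0.07301215]), np.float64(0.6898551082471023))
A [0.561 0.178]
B [0.455 0.157]
rib [ 0.485 -0.44 ]
keeperL [ 0.455 -0.116]
keeperR [ 0.452 -0.151]
pivottop [ 0.67 -0.15]
bar left [0.695 0.049]
```

```bash
python3 -m jog '{"travel":[[-5,38,-8],[-5,38,-8],[-5,38,-8],[-5,38,-8],[-5,38,-8]],"dr":[[0,0,0],[0,0,0],[0,0,0],[0,0,0],[0,0,0]],"jaw":[0,0,0,0,0]}'
python3 -m jog '{"travel":[[-5,38,-8],[-5,38,-8],[-5,38,-8],[-5,38,-8],[-5,38,-8]],"dr":[[0,0,0],[0,0,0],[0,0,0],[0,0,0],[0,0,0]],"jaw":[0,0,0,0,0]}'
python3 -m jog '{"travel":[[-5,38,-8],[-5,38,-8],[-5,18,0],[0,0,0],[0,0,0]],"dr":[[0,0,0],[0,0,0],[0,0,0],[0,0,0],[0,0,0]],"jaw":[0,0,0,0,0]}'
python3 -c "
from h import *
snap('wrist','w2')"
```

```text
time: 2.03
eef_pos: [0.5039, -0.017, 0.3251]
tcp_rot: [0.999, -0.043, -0.001, 0.0]
contact_force: [0.8, -0.4, -0.1]
opening: 1.002
time: 2.45
eef_pos: [0.4794, 0.1731, 0.2853]
tcp_rot: [0.999, -0.043, -0.0, 0.0]
contact_force: [0.4, -0.3, 0.3]
opening: 1.001
time: 2.87
eef_pos: [0.4649, 0.2663, 0.2695]
tcp_rot: [0.999, -0.041, -0.001, 0.001]
contact_force: [0.3, -0.1, 0.1]
opening: 1.001
```

View pics/w2.png

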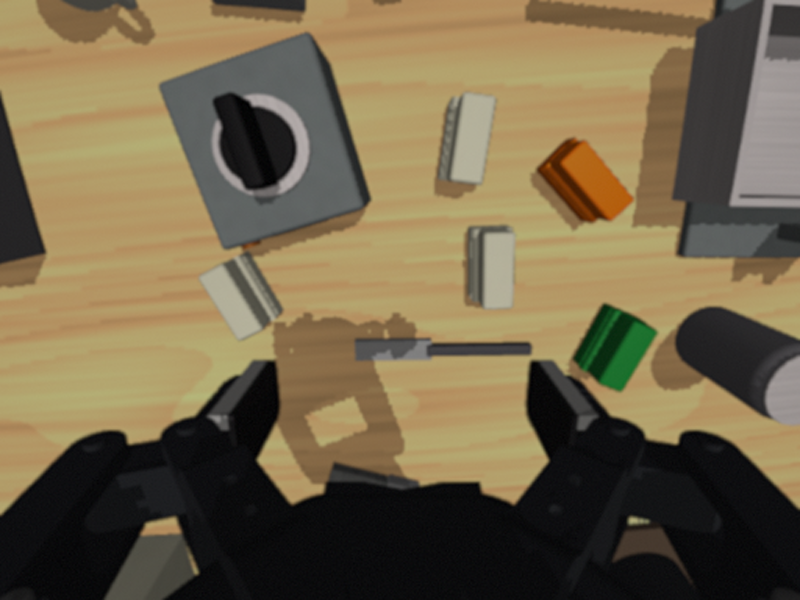

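Wrist view 2 shows all three stones, stem tops at about A (473,140), B (499,268), C (235,300). The knob is at (250,142), its bar tilted, and the decoys lie well clear.

```bash
cat >> h.py <<'E'
def stone(fn,roi,x0,thr=160):
    """roi in 800x600 px; stem top face fit"""
    C=load(fn); im=np.load(f"pics/{fn}.npy").astype(int); f=.64; a,b,c,d=[int(v*f) for v in roi]
    m=np.zeros(im.shape[:2],np.uint8); s=im[b:d,a:c]; m[b:d,a:c]=((s.min(2)>thr)&(s.max(2)-s.min(2)<45))
    n,l,stt,_=cv2.connectedComponentsWithStats(m); k=1+np.argmax(stt[1:,4]); 
    cn=max(cv2.findContours((l==k).astype(np.uint8),0,1)[0],key=len)[:,0].astype(float)
    X=back(C,cn,.054)[:,:2]; r=cv2.minAreaRect((X*1000).astype(np.float32))
    bx=cv2.boxPoints(r); e=bx[1]-bx[0],bx[2]-bx[1]; L=max(e,key=np.linalg.norm)
    return np.round(r[0],1),np.round(sorted(r[1]),1),round(np.degrees(np.arctan2(L[1],L[0]))%180,1)
E
python3 - <<'E'
from h import *
C=load("w2"); f=512/800
px=lambda *a: np.array(a,float)*f
M=[[.035,.014,.054],[.035,-.014,.054],[-.035,-.014,.054],[-.035,.014,.054]]
im=np.load("pics/w2.npy"); print(im[int(140*f),int(475*f)],im[int(270*f),int(499*f)],im[int(300*f),int(230*f)])
for n,p,roi,x0 in [("A",px((463,93),(496,97),(481,186),(450,182)),(420,70,520,210),[.56,.18,-.15]),
 ("B",px((482,227),(514,228),(514,308),(485,308)),(450,210,530,330),[.45,.16,-.1]),
 ("C",px((200,277),(232,261),(267,325),(241,340)),(180,240,300,360),[.44,.41,.4])]:
    print(n,*fit(C,M,p,x0),stone("w2",roi,x0))
print("knob",back(C,px((247,141)),.133),back(C,px((230,95),(262,188)),.133), back(C,px((217,98),(240,95),(280,186),(255,188)),.133).mean(0))
print("ctl",fit(C,[[.065,.06,.089],[.065,-.06,.089],[-.065,-.06,.089],[-.065,.06,.089]],px((160,86),(309,33),(369,202),(225,248)),[.56,.35,.2]))
E
```

```text
[155 177 180] [155 177 180] [154 176 179]Traceback (most recent call last):
  File "<stdin>", line 9, in <module>
  File "h.py", line 37, in stone
    n,l,stt,_=cv2.connectedComponentsWithStats(m); k=1+np.argmax(stt[1:,4]);
                                                       ~~~~~~~~~^^^^^^^^^^^
    return _wrapfunc(a, 'argmax', axis=axis, out=out, **kwds)
    return bound(*args, **kwds)
ValueError: attempt to get argmax of an empty sequence
```

```bash
sed -i 's/thr=160/thr=135/' h.py
python3 - <<'E'
from h import *
C=load("w2"); f=512/800
px=lambda *a: np.array(a,float)*f
M=[[.035,.014,.054],[.035,-.014,.054],[-.035,-.014,.054],[-.035,.014,.054]]
for n,p,roi,x0 in [("A",px((463,93),(496,97),(481,186),(450,182)),(420,70,520,210),[.56,.18,-.15]),
 ("B",px((482,227),(514,228),(514,308),(485,308)),(450,210,530,330),[.45,.16,-.1]),
 ("C",px((200,277),(232,261),(267,325),(241,340)),(180,240,300,360),[.44,.41,.4])]:
    print(n,*fit(C,M,p,x0),stone("w2",roi,x0))
print("knob",back(C,px((247,141)),.133),back(C,px((230,95),(262,188)),.133), back(C,px((217,98),(240,95),(280,186),(255,188)),.133).mean(0))
print("ctl",fit(C,[[.065,.06,.089],[.065,-.06,.089],[-.065,-.06,.089],[-.065,.06,.089]],px((160,86),(309,33),(369,202),(225,248)),[.56,.35,.2]))
E
```

```text
A [ 0.55721648  0.2007589  -0.20328001] 0.7350714184600408 (array([559.1, 200.7]), array([24.4, 66.3]), np.float32(168.0))
B [ 0.4488776   0.18162644 -0.01488339] 1.3544958128318756 (array([446.7, 182.1]), array([24.1, 65.7]), np.float32(177.6))
C [0.4378669  0.41848846 0.35735234] 2.0661035073733505 (array([437.2, 423.9]), array([24.4, 65.9]), np.float32(21.4))
knob [[0.56409247 0.35634508 0.133     ]] [[0.59194756 0.36231497 0.133     ]
 [0.53442569 0.35158265 0.133     ]] [0.56296284 0.35565789 0.133     ]
ctl (array([0.5632191 , 0.35860627, 0.21931418]), np.float64(3.975052882141941))
```

```bash
python3 -m jog '{"travel":[[-9,-38,0],[-9,-38,0],[0,-8,-20],[0,0,-40],[0,0,-40]],"dr":[[0,0,1.2],[0,0,1.2],[0,0,0],[0,0,0],[0,0,0]],"jaw":[0,0,0,0,0]}' 70
python3 -m jog '{"travel":[[0,0,-40],[0,0,-40],[0,0,-35],[0,0,-18],[0,0,-11]],"dr":[[0,0,0],[0,0,0],[0,0,0],[0,0,0],[0,0,0]],"jaw":[0,0,0,0,0]}'
python3 -m jog '{"travel":[[0,0,0],[0,0,0],[0,0,0],[0,0,0],[0,0,0]],"dr":[[0,0,0],[0,0,0],[0,0,0],[0,0,0],[0,0,0]],"jaw":[0,200,200,200,200]}'
python3 -m jog '{"travel":[[0,0,0],[0,0,0],[0,0,0],[0,0,0],[0,0,0]],"dr":[[0,0,0],[0,0,0],[0,0,0],[0,0,0],[0,0,0]],"jaw":[230,230,230,230,230]}'
```

```text
time: 3.33
eef_pos: [0.4493, 0.1804, 0.1719]
tcp_rot: [1.0, -0.023, 0.004, -0.0]
contact_force: [0.7, -0.1, -0.5]
opening: 1.0
time: 3.75
eef_pos: [0.4454, 0.1807, 0.0234]
tcp_rot: [1.0, -0.022, -0.003, 0.001]
contact_force: [-0.2, -0.9, -0.8]
opening: 1.0
time: 4.17
eef_pos: [0.4485, 0.1833, 0.0281]
tcp_rot: [1.0, -0.02, 0.002, -0.0]
contact_force: [-0.3, 0.4, 1.0]
opening: 0.456
time: 4.58
eef_pos: [0.4483, 0.1833, 0.0279]
tcp_rot: [1.0, -0.02, 0.001, -0.0]
contact_force: [-0.5, -2.2, 6.1]
opening: 0.315
```

```bash
python3 -m jog '{"travel":[[0,0,15],[0,0,30],[0,0,38],[0,0,38],[12,-25,30]],"dr":[[0,0,0],[0,0,0],[0,0,0],[0,0,0],[0,0,0]],"jaw":[230,230,230,230,230]}'
python3 -m jog '{"travel":[[20,-33,0],[20,-33,0],[20,-33,0],[20,-33,0],[5,-37,0]],"dr":[[0,0,-0.4],[0,0,-0.4],[0,0,-0.4],[0,0,-0.4],[0,0,-0.5]],"jaw":[230,230,230,230,230]}'
python3 -m jog '{"travel":[[0,-37,0],[0,-37,0],[0,-37,0],[0,-37,0],[0,-32,0]],"dr":[[0,0,0],[0,0,0],[0,0,0],[0,0,0],[0,0,0]],"jaw":[230,230,230,230,230]}'
python3 -m jog '{"travel":[[0,-30,0],[0,0,0],[0,0,0]],"dr":[[0,0,0],[0,0,0],[0,0,0]],"jaw":[230,230,230]}'
python3 - <<'E'
from h import *
im,st=snap("wrist","w3")
E
```

```text
time: 5.0
eef_pos: [0.4574, 0.1606, 0.179]
tcp_rot: [1.0, -0.018, -0.0, -0.001]
contact_force: [1.0, 0.2, -2.0]
opening: 0.316
time: 5.42
eef_pos: [0.5456, -0.0123, 0.1769]
tcp_rot: [0.999, -0.038, 0.001, -0.0]
contact_force: [1.0, -0.5, -2.3]
opening: 0.314
time: 5.83
eef_pos: [0.5431, -0.1927, 0.1762]
tcp_rot: [0.999, -0.039, -0.001, -0.0]
contact_force: [0.0, 0.0, -2.7]
opening: 0.318
time: 6.08
eef_pos: [0.5433, -0.2219, 0.1761]
tcp_rot: [0.999, -0.04, -0.001, -0.001]
contact_force: [0.5, 1.0, -2.9]
opening: 0.315
```

View pics/w3.png

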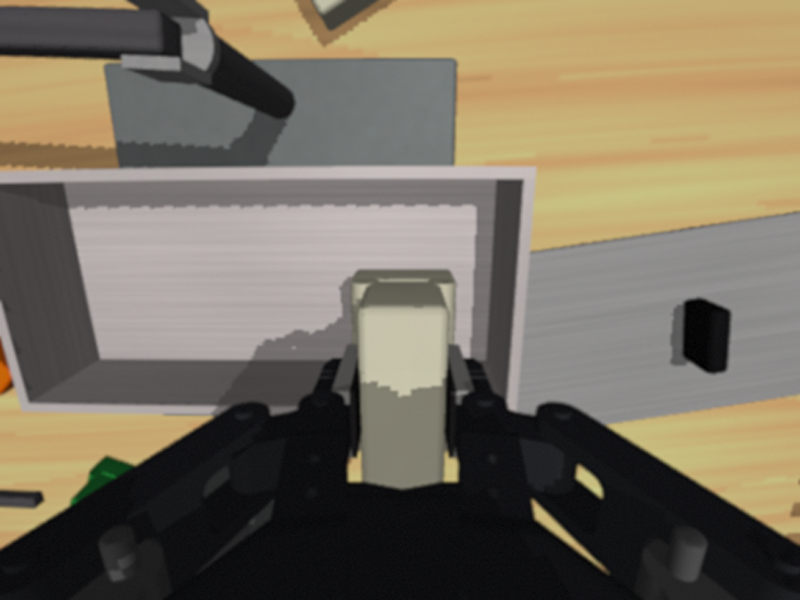

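Wrist view 3: the stone is well gripped over the tub's -y end. Rim corners show at (536,168), (518,411) and (22,410).

Run:
```python
from h import *
C=load("w3"); f=512/800
px=lambda *a: np.array(a,float)*f
print("tub",fit(C,[[.071,-.151,.1],[-.071,-.151,.1],[-.071,.151,.1]],px((536,168),(517,412),(22,410)),[.54,-.14,0]))
print("rib",back(C,px((714,335)),.05),back(C,px((707,300),(722,372)),.05))
print("pivot",back(C,px((170,45)),.154), "post",back(C,px((281,103)),.01))
```

```text
tub (array([ 0.55372942, -0.13976607, -0.07930629]), np.float64(1.3066911542265425))
rib [[ 0.48937559 -0.43816753  0.05      ]] [[ 0.51586334 -0.42975374  0.05      ]
 [ 0.45970095 -0.44817992  0.05      ]]
pivot [[ 0.66569617 -0.14857079  0.154     ]] post [[ 0.66777008 -0.14862559  0.01      ]]
```

```bash
python3 -m jog '{"travel":[[5,2,-35],[0,0,-35],[0,0,-25],[0,0,-12],[0,0,-4]],"dr":[[0,0,0],[0,0,0],[0,0,0],[0,0,0],[0,0,0]],"jaw":[230,230,230,230,230]}'
python3 -m jog '{"travel":[[0,0,0],[0,0,0]],"dr":[[0,0,0],[0,0,0]],"jaw":[230,230]}'
```

```text
time: 6.55
eef_pos: [0.5468, -0.216, 0.0633]
tcp_rot: [0.999, -0.038, -0.004, -0.002]
contact_force: [-0.6, 0.1, -2.3]
opening: 0.31
time: 6.72
eef_pos: [0.5504, -0.2191, 0.068]
tcp_rot: [0.999, -0.038, 0.001, 0.001]
contact_force: [0.6, 0.2, -1.5]
opening: 0.312
```

```bash
python3 -m jog '{"travel":[[0,0,-4],[0,0,0],[0,0,0],[0,0,0],[0,0,0]],"dr":[[0,0,0],[0,0,0],[0,0,0],[0,0,0],[0,0,0]],"jaw":[230,230,105,105,105]}'
python3 -m jog '{"travel":[[0,0,0],[0,0,15],[0,0,35],[0,0,40],[0,10,35]],"dr":[[0,0,0],[0,0,0],[0,0,0],[0,0,0],[0,0,0]],"jaw":[105,105,105,105,105]}'
python3 -m jog '{"travel":[[-5,38,10],[-5,38,10],[-5,38,10],[-5,38,10],[-5,38,10]],"dr":[[0,0,0],[0,0,0],[0,0,0],[0,0,0],[0,0,0]],"jaw":[105,0,0,0,0]}'
python3 -m jog '{"travel":[[-5,38,10],[-5,38,10],[-5,38,10],[-5,38,0],[-5,38,0]],"dr":[[0,0,0],[0,0,0],[0,0,0],[0,0,0],[0,0,0]],"jaw":[0,0,0,0,0]}'
python3 -m jog '{"travel":[[0,38,0],[0,32,0],[0,0,0],[0,0,0]],"dr":[[0,0,0],[0,0,0],[0,0,0],[0,0,0]],"jaw":[0,0,0,0]}'
python3 - <<'E'
from h import *
im,st=snap("wrist","w4"); C=load("w4")
for x,y,yaw in((.559,.201,0),(.437,.424,0)):
    p=proj(C,[[x,y,.054]])[0]/.64; print(p); print(stone("w4",(p[0]-60,p[1]-70,p[0]+60,p[1]+70),0))
E
```

```text
time: 7.13
eef_pos: [0.5499, -0.2195, 0.0636]
tcp_rot: [0.999, -0.039, 0.001, 0.001]
contact_force: [-1.1, -0.1, -0.4]
opening: 0.584
time: 7.55
eef_pos: [0.5492, -0.2102, 0.1894]
tcp_rot: [0.999, -0.039, 0.0, 0.001]
contact_force: [0.7, 0.2, 0.5]
opening: 0.588
time: 7.97
eef_pos: [0.5236, -0.0174, 0.2384]
tcp_rot: [0.999, -0.039, 0.001, 0.0]
contact_force: [0.2, 0.9, 1.2]
opening: 1.002
time: 8.38
eef_pos: [0.4991, 0.1729, 0.2691]
tcp_rot: [0.999, -0.039, 0.002, -0.0]
contact_force: [0.5, -0.3, 0.0]
opening: 0.997
time: 8.72
eef_pos: [0.4987, 0.2425, 0.2675]
tcp_rot: [0.999, -0.037, 0.0, 0.0]
contact_force: [-0.3, 0.2, -0.3]
opening: 1.0
[446.16491286 184.19759448]
(array([559.2, 200.7]), array([24.6, 66.6]), np.float32(168.1))
[210.19310659 339.30797616]
(array([436.7, 423.6]), array([25.1, 66.8]), np.float32(21.5))
```

```bash
python3 -m jog '{"travel":[[32,-23,0],[29,-19,-10],[0,0,-32],[0,0,-40],[0,0,-40]],"dr":[[0,0,-3.7],[0,0,-3.7],[0,0,0],[0,0,0],[0,0,0]],"jaw":[0,0,0,0,0]}' 70
python3 -m jog '{"travel":[[0,0,-40],[0,0,-40],[0,0,-22],[0,0,-12],[0,0,-6]],"dr":[[0,0,0],[0,0,0],[0,0,0],[0,0,0],[0,0,0]],"jaw":[0,0,0,0,0]}'
python3 -m jog '{"travel":[[0,0,0],[0,0,0],[0,0,0],[0,0,0],[0,0,0]],"dr":[[0,0,0],[0,0,0],[0,0,0],[0,0,0],[0,0,0]],"jaw":[0,230,230,230,230]}'
python3 -m jog '{"travel":[[0,0,0],[0,0,0],[0,0,0],[0,0,0],[0,0,0]],"dr":[[0,0,0],[0,0,0],[0,0,0],[0,0,0],[0,0,0]],"jaw":[230,230,230,230,230]}'
```

```text
time: 9.18
eef_pos: [0.5618, 0.1969, 0.1455]
tcp_rot: [0.995, -0.105, 0.002, -0.0]
contact_force: [0.3, 0.0, -0.7]
opening: 1.001
time: 9.6
eef_pos: [0.5591, 0.1975, 0.0233]
tcp_rot: [0.995, -0.104, -0.002, 0.001]
contact_force: [-0.2, -0.7, 0.3]
opening: 1.0
time: 10.02
eef_pos: [0.5612, 0.1994, 0.0271]
tcp_rot: [0.995, -0.103, 0.002, -0.0]
contact_force: [0.1, -1.2, -0.2]
opening: 0.454
time: 10.43
eef_pos: [0.5613, 0.1995, 0.0269]
tcp_rot: [0.995, -0.103, 0.001, -0.0]
contact_force: [-0.9, 1.0, 6.2]
opening: 0.309
```

```bash
python3 -m jog '{"travel":[[0,0,15],[0,0,30],[0,0,38],[0,0,38],[0,-25,30]],"dr":[[0,0,0],[0,0,0],[0,0,0],[0,0,0],[0,0,1.5]],"jaw":[230,230,230,230,230]}'
python3 -m jog '{"travel":[[-1,-38,0],[-1,-38,0],[-1,-38,0],[-1,-38,0],[-1,-38,0]],"dr":[[0,0,1.5],[0,0,1.5],[0,0,1.5],[0,0,1.3],[0,0,0]],"jaw":[230,230,230,230,230]}'
python3 -m jog '{"travel":[[0,-38,0],[0,-38,0],[0,-34,0],[0,-15,0],[0,0,0]],"dr":[[0,0,0],[0,0,0],[0,0,0],[0,0,0],[0,0,0]],"jaw":[230,230,230,230,230]}'
python3 -m jog '{"travel":[[0,0,-35],[0,0,-35],[0,0,-25],[0,0,-12],[0,0,-4]],"dr":[[0,0,0],[0,0,0],[0,0,0],[0,0,0],[0,0,0]],"jaw":[230,230,230,230,230]}'
python3 -m jog '{"travel":[[0,0,0],[0,0,0]],"dr":[[0,0,0],[0,0,0]],"jaw":[230,230]}'
```

```text
time: 10.85
eef_pos: [0.5596, 0.1767, 0.178]
tcp_rot: [0.996, -0.088, 0.0, -0.001]
contact_force: [-0.2, -0.3, -1.5]
opening: 0.314
time: 11.27
eef_pos: [0.5535, -0.0173, 0.1748]
tcp_rot: [0.999, -0.039, -0.001, -0.0]
contact_force: [1.0, -0.7, -1.3]
opening: 0.312
time: 11.68
eef_pos: [0.5541, -0.1439, 0.175]
tcp_rot: [0.999, -0.042, -0.001, 0.0]
contact_force: [-0.7, -0.1, -3.0]
opening: 0.32
time: 12.1
eef_pos: [0.5526, -0.1386, 0.0623]
tcp_rot: [0.999, -0.039, -0.004, -0.002]
contact_force: [-0.2, -0.1, -1.5]
opening: 0.312
time: 12.27
eef_pos: [0.5563, -0.1409, 0.0667]
tcp_rot: [0.999, -0.039, 0.001, 0.0]
contact_force: [0.8, 0.5, -2.4]
opening: 0.315
```

```bash
python3 -m jog '{"travel":[[0,0,-4],[0,0,0],[0,0,0],[0,0,0],[0,0,0]],"dr":[[0,0,0],[0,0,0],[0,0,0],[0,0,0],[0,0,0]],"jaw":[230,230,105,105,105]}'
python3 -m jog '{"travel":[[0,0,0],[0,0,15],[0,0,35],[0,0,40],[0,10,35]],"dr":[[0,0,0],[0,0,0],[0,0,0],[0,0,0],[0,0,0]],"jaw":[105,105,105,105,105]}'
python3 -m jog '{"travel":[[-7,37,10],[-7,37,10],[-7,37,10],[-7,37,10],[-7,37,10]],"dr":[[0,0,2],[0,0,2],[0,0,2],[0,0,2],[0,0,2]],"jaw":[105,0,0,0,0]}'
python3 -m jog '{"travel":[[-7,37,10],[-7,37,10],[-7,37,10],[-7,37,0],[-7,37,0]],"dr":[[0,0,2],[0,0,2],[0,0,2],[0,0,2],[0,0,2]],"jaw":[0,0,0,0,0]}'
python3 -m jog '{"travel":[[-7,37,0],[-7,37,0],[-7,37,0],[-7,10,0],[0,0,0]],"dr":[[0,0,2],[0,0,2],[0,0,2],[0,0,0],[0,0,0]],"jaw":[0,0,0,0,0]}'
python3 -m jog '{"travel":[[0,0,0],[0,0,0]],"dr":[[0,0,0],[0,0,0]],"jaw":[0,0]}'
python3 - <<'E'
from h import *
im,st=snap("wrist","w5"); C=load("w5")
for x,y,yaw in((.437,.424,0),):
    p=proj(C,[[x,y,.054]])[0]/.64; print(p); print(stone("w5",(p[0]-90,p[1]-90,p[0]+90,p[1]+90),0))
E
```

```text
time: 12.68
eef_pos: [0.556, -0.1414, 0.0625]
tcp_rot: [0.999, -0.039, 0.001, 0.0]
contact_force: [0.8, -0.1, -0.5]
opening: 0.588
time: 13.1
eef_pos: [0.5552, -0.132, 0.1884]
tcp_rot: [0.999, -0.04, 0.0, 0.0]
contact_force: [0.5, -0.2, 1.0]
opening: 0.584
time: 13.52
eef_pos: [0.5196, 0.0555, 0.2374]
tcp_rot: [0.999, 0.048, 0.001, 0.0]
contact_force: [0.8, 0.4, 0.2]
opening: 0.999
time: 13.93
eef_pos: [0.485, 0.241, 0.2681]
tcp_rot: [0.991, 0.136, 0.002, -0.0]
contact_force: [0.4, -0.0, -1.1]
opening: 1.001
time: 14.35
eef_pos: [0.4556, 0.3624, 0.2664]
tcp_rot: [0.982, 0.188, -0.0, -0.0]
contact_force: [-0.3, -0.4, 0.5]
opening: 1.002
time: 14.52
eef_pos: [0.4574, 0.359, 0.2663]
tcp_rot: [0.983, 0.186, 0.0, 0.0]
contact_force: [-0.2, -0.1, 1.3]
opening: 1.002
[321.86218735 253.59942721]
(array([437.3, 424.1]), array([23.6, 64.1]), np.float32(21.5))
```

View pics/w5.png

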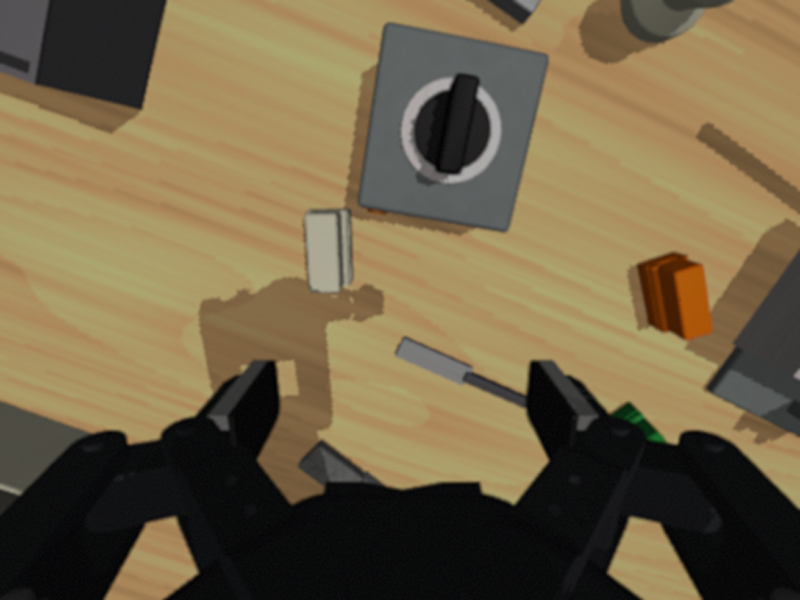

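Wrist view 5: the third stone is at (327,250), undisturbed. The control box corners are at (386,23), (548,57), (508,231) and (360,204), and the knob bar runs from (467,76) to (448,171).

```bash
python3 -m jog '{"travel":[[-14,31,0],[-13,31,-10],[0,0,-32],[0,0,-40],[0,0,-40]],"dr":[[0,0,0],[0,0,0],[0,0,0],[0,0,0],[0,0,0]],"jaw":[0,0,0,0,0]}' 70
python3 -m jog '{"travel":[[0,0,-40],[0,0,-36],[0,0,-20],[0,0,-12],[0,0,-6]],"dr":[[0,0,0],[0,0,0],[0,0,0],[0,0,0],[0,0,0]],"jaw":[0,0,0,0,0]}'
python3 -m jog '{"travel":[[0,0,0],[0,0,0],[0,0,0],[0,0,0],[0,0,0]],"dr":[[0,0,0],[0,0,0],[0,0,0],[0,0,0],[0,0,0]],"jaw":[0,230,230,230,230]}'
python3 -m jog '{"travel":[[0,0,0],[0,0,0],[0,0,0],[0,0,0],[0,0,0]],"dr":[[0,0,0],[0,0,0],[0,0,0],[0,0,0],[0,0,0]],"jaw":[230,230,230,230,230]}'
python3 - <<'E'
from h import *
C=load("w5"); f=512/800
px=lambda *a: np.array(a,float)*f
print("ctl",fit(C,[[.065,.06,.089],[.065,-.06,.089],[-.065,-.06,.089],[-.065,.06,.089]],px((386,23),(548,57),(508,231),(360,204)),[.56,.35,.2]))
print("knob",fit(C,[[.03,.008,.133],[.03,-.008,.133],[-.03,-.008,.133],[-.03,.008,.133]],px((455,75),(479,78),(460,173),(437,168)),[.56,.35,.2]))
E
```

```text
time: 14.98
eef_pos: [0.4315, 0.4218, 0.1447]
tcp_rot: [0.983, 0.186, 0.002, -0.001]
contact_force: [-0.9, 0.1, -0.2]
opening: 0.998
time: 15.4
eef_pos: [0.43, 0.4203, 0.0284]
tcp_rot: [0.983, 0.185, -0.001, 0.001]
contact_force: [0.5, 0.7, 0.0]
opening: 1.0
time: 15.82
eef_pos: [0.431, 0.4228, 0.032]
tcp_rot: [0.982, 0.186, 0.001, -0.001]
contact_force: [0.5, -0.2, -0.5]
opening: 0.456
time: 16.23
eef_pos: [0.4308, 0.4229, 0.0317]
tcp_rot: [0.982, 0.186, 0.001, -0.001]
contact_force: [-1.1, 1.9, 6.0]
opening: 0.314
ctl (array([0.56281029, 0.36157971, 0.20133052]), np.float64(3.9033859987821735))
knob (array([0.56367045, 0.36260737, 0.20186865]), np.float64(2.348384165689702))
```

```bash
python3 -m jog '{"travel":[[0,0,15],[0,0,30],[0,0,38],[0,0,38],[0,-10,35]],"dr":[[0,0,0],[0,0,0],[0,0,0],[0,0,0],[0,0,0]],"jaw":[230,230,230,230,230]}'
python3 -m jog '{"travel":[[10,-37,0],[10,-37,0],[10,-37,0],[10,-37,0],[10,-37,0]],"dr":[[0,0,-2],[0,0,-2],[0,0,-2],[0,0,-2],[0,0,-2]],"jaw":[230,230,230,230,230]}'
python3 -m jog '{"travel":[[10,-37,0],[10,-37,0],[10,-37,0],[10,-37,0],[10,-37,0]],"dr":[[0,0,-2],[0,0,-2],[0,0,-2],[0,0,-2],[0,0,-2]],"jaw":[230,230,230,230,230]}'
python3 -m jog '{"travel":[[10,-37,0],[10,-37,0],[2,-27,0],[0,0,0],[0,0,0]],"dr":[[0,0,-2],[0,0,-2],[0,0,-2],[0,0,0],[0,0,0]],"jaw":[230,230,230,230,230]}'
python3 -m jog '{"travel":[[0,0,0],[0,0,0]],"dr":[[0,0,0],[0,0,0]],"jaw":[230,230]}'
```

```text
time: 16.65
eef_pos: [0.4293, 0.4124, 0.1868]
tcp_rot: [0.982, 0.187, -0.001, 0.0]
contact_force: [-0.2, -0.1, -1.6]
opening: 0.316
time: 17.07
eef_pos: [0.479, 0.2251, 0.1848]
tcp_rot: [0.995, 0.1, -0.001, 0.0]
contact_force: [1.2, -0.6, -1.4]
opening: 0.314
time: 17.48
eef_pos: [0.529, 0.0403, 0.1848]
tcp_rot: [1.0, 0.012, -0.001, -0.0]
contact_force: [1.6, 0.9, -2.0]
opening: 0.314
time: 17.9
eef_pos: [0.5511, -0.0601, 0.1847]
tcp_rot: [0.999, -0.041, -0.002, -0.0]
contact_force: [0.0, 1.0, -3.2]
opening: 0.311
time: 18.07
eef_pos: [0.5513, -0.0577, 0.1854]
tcp_rot: [0.999, -0.039, -0.001, -0.0]
contact_force: [0.3, -0.2, -2.5]
opening: 0.312
```

```bash
python3 -m jog '{"travel":[[2,-2,-35],[0,0,-35],[0,0,-25],[0,0,-12],[0,0,-8]],"dr":[[0,0,0],[0,0,0],[0,0,0],[0,0,0],[0,0,0]],"jaw":[230,230,230,230,230]}'
python3 -m jog '{"travel":[[0,0,-2],[0,0,-2],[0,0,0],[0,0,0],[0,0,0]],"dr":[[0,0,0],[0,0,0],[0,0,0],[0,0,0],[0,0,0]],"jaw":[230,230,230,105,105]}'
python3 -m jog '{"travel":[[0,0,0],[0,0,0],[0,0,15],[0,0,35],[0,0,40]],"dr":[[0,0,0],[0,0,0],[0,0,0],[0,0,0],[0,0,0]],"jaw":[105,105,105,105,105]}'
python3 -m jog '{"travel":[[0,-10,35],[-5,-30,25],[-10,-35,15],[-10,-35,0],[-10,-35,0]],"dr":[[0,0,0],[0,0,1.6],[0,0,1.6],[0,0,1.6],[0,0,1.6]],"jaw":[105,105,0,0,0]}'
python3 -m jog '{"travel":[[-10,-35,0],[-10,-35,0],[-10,-30,0],[-6,-35,0],[-6,-35,0]],"dr":[[0,0,1.6],[0,0,1.6],[0,0,0.8],[0,0,0],[0,0,0]],"jaw":[0,0,0,0,0]}'
python3 -m jog '{"travel":[[0,0,0],[0,0,0]],"dr":[[0,0,0],[0,0,0]],"jaw":[0,0]}'
python3 - <<'E'
from h import *
im,st=snap("wrist","w6"); snap("top","t6")
E
```

```text
time: 18.48
eef_pos: [0.5526, -0.0593, 0.0691]
tcp_rot: [0.999, -0.038, -0.002, -0.001]
contact_force: [-0.8, -1.0, -1.9]
opening: 0.312
time: 18.9
eef_pos: [0.5558, -0.0614, 0.0696]
tcp_rot: [0.999, -0.039, 0.002, 0.001]
contact_force: [-0.2, -0.3, 0.0]
opening: 0.578
time: 19.32
eef_pos: [0.5521, -0.0605, 0.1558]
tcp_rot: [0.999, -0.04, -0.003, -0.001]
contact_force: [1.8, -0.9, -0.3]
opening: 0.591
time: 19.73
eef_pos: [0.5195, -0.2077, 0.2353]
tcp_rot: [1.0, 0.018, 0.002, 0.001]
contact_force: [-0.6, -0.8, -0.5]
opening: 0.977
time: 20.15
eef_pos: [0.4764, -0.3776, 0.233]
tcp_rot: [0.999, 0.051, 0.0, 0.0]
contact_force: [0.1, -0.0, 0.1]
opening: 1.002
time: 20.32
eef_pos: [0.4764, -0.3776, 0.2325]
tcp_rot: [0.999, 0.05, 0.0, -0.0]
contact_force: [-0.3, 1.1, 0.8]
opening: 1.002
```

View pics/w6.png

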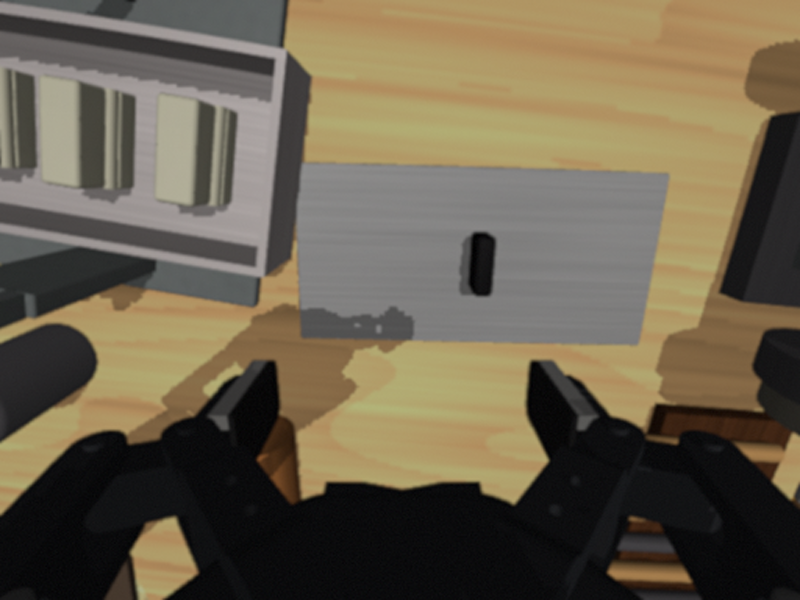

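Wrist view 6: the stones stand on their feet in the tub. Cover plate corners are at (300,163), (668,173), (638,345), (302,337), and the rib is at (481,264).

Run:
```python
from h import *
C=load("w6"); f=512/800
px=lambda *a: np.array(a,float)*f
v,r=fit(C,[[.078,.158,.016],[.078,-.158,.016],[-.078,-.158,.016],[-.078,.158,.016]],px((300,163),(668,173),(638,345),(302,337)),[.48,-.44,.06]); print(v,r)
c,s=np.cos(v[2]),np.sin(v[2])
P=[[x,y,z] for x in(-.025,.025) for y in(-.008,.008) for z in(.016,.05)]
X=np.array(P)@np.array([[c,s,0],[-s,c,0],[0,0,1]])+[v[0],v[1],0]
print((proj(C,X)/f).round(0).tolist())
print("tub",proj(C,[[.554+.071*.997-.151*.079,-.140-.071*.079-.151*.997,.1]])/f)
```

```text
[ 0.48229683 -0.44531184  0.07368706] 2.3496612213865515
[[486.0, 287.0], [494.0, 298.0], [468.0, 287.0], [474.0, 298.0], [490.0, 231.0], [499.0, 237.0], [472.0, 231.0], [479.0, 236.0]]
tub [[287.67567963  48.16468893]]
```

```bash
python3 -m jog '{"travel":[[3,-34,0],[3,-34,-10],[0,0,-32],[0,0,-40],[0,0,-40]],"dr":[[0,0,-1.5],[0,0,0],[0,0,0],[0,0,0],[0,0,0]],"jaw":[0,0,0,0,0]}' 100
python3 -m jog '{"travel":[[0,0,-40],[0,0,-22],[0,0,-12],[0,0,-7],[0,0,-4]],"dr":[[0,0,0],[0,0,0],[0,0,0],[0,0,0],[0,0,0]],"jaw":[0,0,0,0,0]}'
python3 -m jog '{"travel":[[0,0,0],[0,0,0],[0,0,0],[0,0,0],[0,0,0]],"dr":[[0,0,0],[0,0,0],[0,0,0],[0,0,0],[0,0,0]],"jaw":[0,240,240,240,240]}'
python3 -m jog '{"travel":[[0,0,0],[0,0,0],[0,0,0],[0,0,0],[0,0,0]],"dr":[[0,0,0],[0,0,0],[0,0,0],[0,0,0],[0,0,0]],"jaw":[240,240,240,240,240]}'
```

```text
time: 20.83
eef_pos: [0.4845, -0.4436, 0.1108]
tcp_rot: [0.999, 0.039, 0.001, 0.001]
contact_force: [1.1, 0.1, -0.6]
opening: 0.997
time: 21.25
eef_pos: [0.4839, -0.4434, 0.0256]
tcp_rot: [0.999, 0.039, 0.0, 0.0]
contact_force: [-0.6, 0.2, 0.5]
opening: 1.001
time: 21.67
eef_pos: [0.4836, -0.4446, 0.0266]
tcp_rot: [0.999, 0.038, 0.001, 0.001]
contact_force: [1.0, 0.1, -0.3]
opening: 0.452
time: 22.08
eef_pos: [0.4833, -0.4438, 0.0262]
tcp_rot: [0.999, 0.038, 0.0, -0.0]
contact_force: [-0.8, 2.3, 6.0]
opening: 0.164
```

```bash
python3 -m jog '{"travel":[[0,0,0],[0,0,0],[0,0,-4],[0,0,-3],[0,0,0]],"dr":[[0,0,0],[0,0,0],[0,0,0],[0,0,0],[0,0,0]],"jaw":[160,160,160,160,240]}'
python3 -m jog '{"travel":[[0,0,0],[0,0,0],[0,0,0],[0,0,0],[0,0,0]],"dr":[[0,0,0],[0,0,0],[0,0,0],[0,0,0],[0,0,0]],"jaw":[240,240,240,240,240]}'
python3 -m jog '{"travel":[[0,0,8],[0,0,15],[0,0,25],[0,0,35],[0,0,35]],"dr":[[0,0,0],[0,0,0],[0,0,0],[0,0,0],[0,0,0]],"jaw":[240,240,240,240,240]}'
python3 -m jog '{"travel":[[0,0,35],[0,0,30],[0,0,15],[0,0,0],[0,0,0]],"dr":[[0,0,0],[0,0,0],[0,0,0],[0,0,0],[0,0,0]],"jaw":[240,240,240,240,240]}'
```

```text
time: 22.5
eef_pos: [0.4825, -0.4433, 0.0169]
tcp_rot: [0.999, 0.038, -0.001, -0.001]
contact_force: [-0.2, 0.2, 0.2]
opening: 0.244
time: 22.92
eef_pos: [0.4826, -0.4434, 0.0174]
tcp_rot: [0.999, 0.038, -0.001, -0.001]
contact_force: [-0.8, -0.1, -4.7]
opening: 0.17
time: 23.33
eef_pos: [0.4804, -0.4466, 0.1327]
tcp_rot: [0.999, 0.038, -0.003, 0.005]
contact_force: [0.5, -9.8, -9.1]
opening: 0.17
time: 23.75
eef_pos: [0.4834, -0.4442, 0.2185]
tcp_rot: [0.999, 0.038, 0.001, 0.001]
contact_force: [-0.7, -1.1, -6.8]
opening: 0.165
```

```bash
python3 -m jog '{"travel":[[7,15,0],[10,25,0],[10,32,0],[10,35,0],[10,35,0]],"dr":[[0,0,-1],[0,0,-1],[0,0,-1],[0,0,-1],[0,0,-1]],"jaw":[240,240,240,240,240]}'
python3 -m jog '{"travel":[[8,35,0],[8,35,0],[8,35,0],[0,30,0],[0,18,0]],"dr":[[0,0,-1],[0,0,-1],[0,0,-1],[0,0,-1],[0,0,0]],"jaw":[240,240,240,240,240]}'
python3 -m jog '{"travel":[[0,9,0],[0,0,0],[0,0,0],[0,0,0],[0,0,0]],"dr":[[0,0,0],[0,0,0],[0,0,0],[0,0,0],[0,0,0]],"jaw":[240,240,240,240,240]}'
python3 - <<'E'
from h import *
im,st=snap("wrist","w7"); snap("top","t7")
E
```

```text
time: 24.17
eef_pos: [0.5288, -0.2996, 0.2129]
tcp_rot: [1.0, -0.006, -0.002, -0.002]
contact_force: [1.0, 0.9, -5.7]
opening: 0.167
time: 24.58
eef_pos: [0.5524, -0.1447, 0.2131]
tcp_rot: [0.999, -0.039, -0.003, -0.002]
contact_force: [0.4, 0.6, -4.9]
opening: 0.17
time: 25.0
eef_pos: [0.554, -0.1414, 0.2161]
tcp_rot: [0.999, -0.041, -0.0, 0.0]
contact_force: [-0.2, 0.5, -5.1]
opening: 0.166
```

View pics/w7.png

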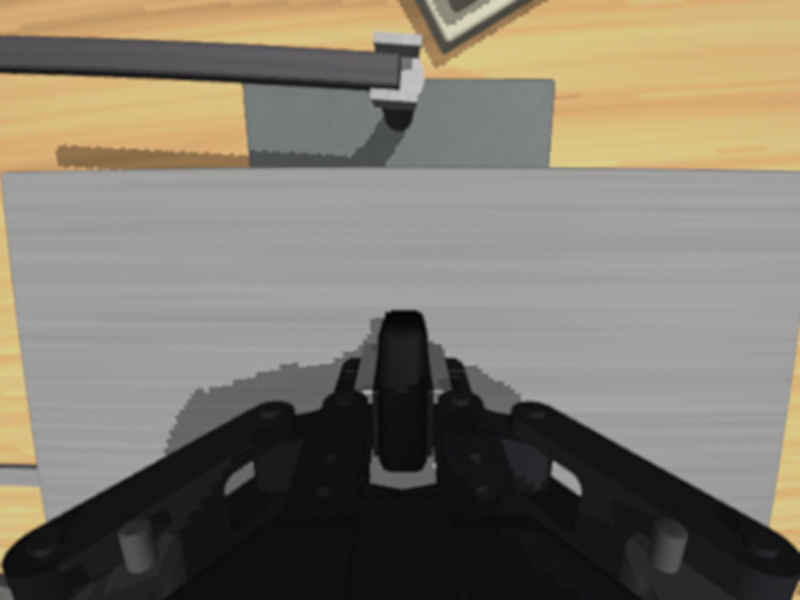

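Wrist view 7: the cover is held square and level over the tub, far edge from (3,172) to (800,171). The pivot at (397,68) is clear of the plate.

Run:
```python
from h import *
C=load("w7"); f=512/800
P=back(C,np.array([(3,172),(801,171)])*f,.215); print(P)
d=P[0]-P[1]; yaw=np.arctan2(-d[0],d[1]); m=P.mean(0)[:2]; print(np.linalg.norm(d),yaw, m-.078*np.array([np.cos(yaw),np.sin(yaw)]))
print("pivot",back(C,np.array([(397,66)])*f,.162))
T=cam("top"); im=np.load("pics/t7.npy"); cv2.imwrite("pics/t7c.png",cv2.resize(im[100:300,130:420],None,fx=2.7,fy=2.7,interpolation=2))
```

```text
[[ 0.63774167 -0.01124524  0.215     ]
 [ 0.6157609  -0.28441601  0.215     ]]
0.27405369113322486 -0.08029232030773129 [ 0.54900258 -0.14157455]
pivot [[ 0.66946418 -0.14918137  0.162     ]]
```

Run:
```python
from h import *
im=np.load("pics/w7.npy").astype(int)
for r in (112,130,160,200,230,260,290,310,325):
    row=im[r]; sat=(row.max(1)-row.min(1)); g=sat<25
    idx=np.where(g)[0]; print(r,idx[:1],idx[-1:])
C=load("w7"); st=get_state(); R=Ro.from_quat(st["tcp_rot"]).as_matrix()
for dz in (0,.01,.02):
    X=[st["eef_pos"]+R@np.array([x,y,.0014+dz]) for x in(.078,-.04) for y in(-.158,.158)]
    print(dz,proj(C,X).round(0).tolist())
```

```text
112 [1] [511]
130 [3] [511]
160 [6] [511]
200 [11] [511]
230 [15] [507]
260 [19] [503]
290 [23] [498]
310 [13] [495]
325 [29] [493]
0 [[-37.0, 101.0], [549.0, 102.0], [15.0, 289.0], [497.0, 290.0]]
0.01 [[-19.0, 101.0], [532.0, 102.0], [27.0, 280.0], [485.0, 281.0]]
0.02 [[-3.0, 102.0], [516.0, 102.0], [38.0, 272.0], [474.0, 273.0]]
```

View pics/t7c.png

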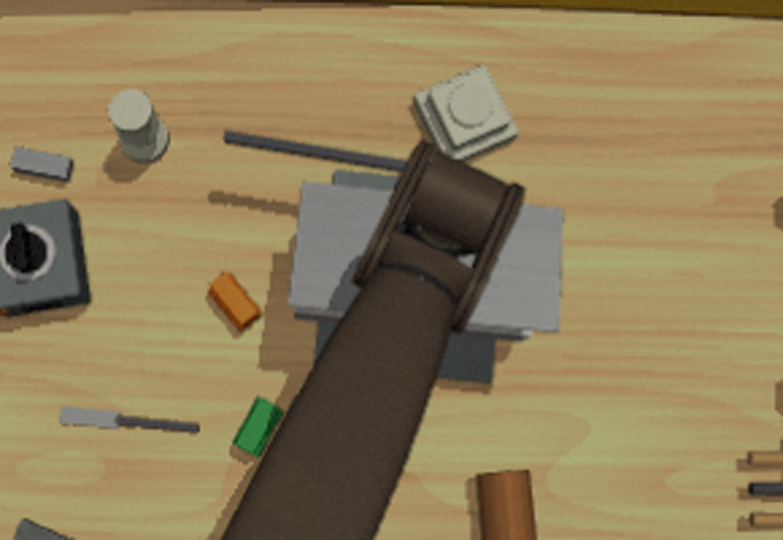

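```bash
cat > plate.py <<'E'
from h import *
import sys
def plate(fn):
    import pickle
    im=np.load(f"pics/{fn}.npy").astype(int); C=load(fn); st=pickle.load(open(f"pics/{fn}.pkl","rb"))[1]
    R=Ro.from_quat(st["tcp_rot"]).as_matrix(); g=(im.max(2)-im.min(2))<25
    obs=[]
    for r in range(135,300,8):
        L=np.where(g[r])[0]
        if L[0]>1: obs.append((L[0]-.5,r,"L"))
        if L[-1]<510: obs.append((L[-1]+.5,r,"R"))
    gr=cv2.cvtColor(np.load(f"pics/{fn}.npy"),cv2.COLOR_BGR2GRAY).astype(float)
    for c in list(range(30,150,12))+list(range(370,490,12)):
        d=np.abs(np.diff(im[90:130,c],axis=0)).sum(1); obs.append((c,90.5+d.argmax(),"F"))
    def f(v):
        a,dz,dx,dy,yw,b=v
        Q=Ro.from_euler("zyx",[yw,a,b]).as_matrix(); out=[]
        def P(x,y): return proj(C,[st["eef_pos"]+R@(Q@np.array([x,y,0])+[dx,dy,.0014+dz])])[0]
        for u,w,k in obs:
            A,B={"L":(P(.078,-.158),P(-.04,-.158)),"R":(P(.078,.158),P(-.04,.158)),"F":(P(.078,-.1),P(.078,.1))}[k]
            n=np.array([-(B-A)[1],(B-A)[0]]); n/=np.linalg.norm(n); out.append(n@(np.array([u,w])-A))
        return np.r_[out,v[5]*5]
    r=least_squares(f,[0,.005,0,0,0,0],loss="soft_l1"); v=r.x
    print("pitch %.1f dz %.1f dx %.1f dy %.1f yaw %.2f roll %.2f"%(np.degrees(v[0]),v[1]*1e3,v[2]*1e3,v[3]*1e3,np.degrees(v[4]),np.degrees(v[5])),"rms",np.sqrt((r.fun**2).mean()))
if __name__=="__main__": plate(sys.argv[1])
E
python3 plate.py w7
```

```text
pitch -7.5 dz 4.9 dx -1.1 dy 22.7 yaw 1.33 roll 7.31 rms 2.956755895735745
```

```bash
sed -i 's/v\[5\]\*5\]/v[5]*500,v[3]*1000]/; s/print("pitch/print([(o[0],o[1],o[2],round(e,1)) for o,e in zip(obs,f(v))][::4]); print("pitch/' plate.py; python3 plate.py w7
```

```text
[(np.float64(2.5), 135, 'L', np.float64(0.2)), (np.float64(6.5), 167, 'L', np.float64(0.1)), (np.float64(10.5), 199, 'L', np.float64(0.1)), (np.float64(13.5), 223, 'L', np.float64(0.0)), (np.float64(15.5), 239, 'L', np.float64(-0.0)), (np.float64(17.5), 255, 'L', np.float64(-0.0)), (np.float64(19.5), 271, 'L', np.float64(-0.1)), (np.float64(22.5), 287, 'L', np.float64(-1.1)), (30, np.float64(108.5), 'F', np.float64(13.7)), (78, np.float64(93.5), 'F', np.float64(-2.7)), (126, np.float64(107.5), 'F', np.float64(9.8)), (394, np.float64(106.5), 'F', np.float64(0.5)), (442, np.float64(107.5), 'F', np.float64(-0.0))]
pitch -6.3 dz 6.3 dx -0.8 dy 3.5 yaw 1.63 roll -0.02 rms 2.932793721908695
```

```bash
sed -i 's/im\[90:130,c\]/im[101:118,c]/; s/90.5+d/101.5+d/' plate.py; python3 plate.py w7 | tail -1; sed -i 's/v\[3\]\*1000\]/v[3]*100]/' plate.py; python3 plate.py w7
```

```text
pitch -7.9 dz 6.4 dx -3.5 dy 2.9 yaw -0.11 roll -0.04 rms 0.6381597032836203
[(np.float64(2.5), 135, 'L', np.float64(-0.3)), (np.float64(6.5), 167, 'L', np.float64(-0.1)), (np.float64(10.5), 199, 'L', np.float64(0.0)), (np.float64(13.5), 223, 'L', np.float64(0.1)), (np.float64(15.5), 239, 'L', np.float64(0.2)), (np.float64(17.5), 255, 'L', np.float64(0.3)), (np.float64(19.5), 271, 'L', np.float64(0.3)), (np.float64(22.5), 287, 'L', np.float64(-0.6)), (30, np.float64(108.5), 'F', np.float64(0.9)), (78, np.float64(108.5), 'F', np.float64(0.9)), (126, np.float64(107.5), 'F', np.float64(-0.1)), (394, np.float64(106.5), 'F', np.float64(-0.9)), (442, np.float64(107.5), 'F', np.float64(0.2))]
pitch -7.9 dz 6.4 dx -3.5 dy 3.0 yaw -0.11 roll -0.01 rms 0.49884621401945256
```

```bash
python3 -m jog '{"travel":[[0,0,0],[0,0,0],[0,0,0],[0,0,0],[0,0,0]],"dr":[[-0.2,-2,0],[-0.2,-2,0],[-0.2,-2,0],[0,-2,0],[0,0,0]],"jaw":[250,250,250,250,250]}' 120
python3 -m jog '{"travel":[[0,0,0],[0,0,0],[0,0,0]],"dr":[[0,0,0],[0,0,0],[0,0,0]],"jaw":[250,250,250]}'
python3 -c "
from h import *
snap('wrist','w8')
print(Ro.from_quat(get_state()['tcp_rot']).as_matrix().round(3))"; python3 plate.py w8
```

```text
time: 25.52
eef_pos: [0.553, -0.1405, 0.216]
tcp_rot: [0.997, -0.041, 0.07, 0.002]
contact_force: [-0.4, 0.5, -4.9]
opening: 0.162
time: 25.77
eef_pos: [0.5543, -0.1402, 0.2165]
tcp_rot: [0.997, -0.04, 0.07, 0.002]
contact_force: [-0.7, -0.5, -4.1]
opening: 0.163
[[ 0.987 -0.081  0.139]
 [-0.08  -0.997 -0.011]
 [ 0.139 -0.001 -0.99 ]]
[(np.float64(3.5), 135, 'L', np.float64(-1.1)), (np.float64(6.5), 167, 'L', np.float64(0.0)), (np.float64(10.5), 199, 'L', np.float64(0.1)), (np.float64(13.5), 223, 'L', np.float64(0.2)), (np.float64(15.5), 239, 'L', np.float64(0.3)), (np.float64(17.5), 255, 'L', np.float64(0.4)), (np.float64(19.5), 271, 'L', np.float64(0.4)), (np.float64(22.5), 287, 'L', np.float64(-0.5)), (30, np.float64(108.5), 'F', np.float64(0.6)), (78, np.float64(107.5), 'F', np.float64(-0.3)), (126, np.float64(107.5), 'F', np.float64(-0.3)), (394, np.float64(106.5), 'F', np.float64(-0.9)), (442, np.float64(107.5), 'F', np.float64(0.1))]
pitch -8.0 dz 6.6 dx -3.6 dy 3.1 yaw -0.14 roll -0.01 rms 0.473230874903846
```

```bash
python3 -m jog '{"travel":[[2,3,-15],[0,0,-25],[0,0,-25],[0,0,-13],[0,0,-6]],"dr":[[0,0,0],[0,0,0],[0,0,0],[0,0,0],[0,0,0]],"jaw":[250,250,250,250,250]}'
python3 -m jog '{"travel":[[0,0,0],[0,0,0],[0,0,0]],"dr":[[0,0,0],[0,0,0],[0,0,0]],"jaw":[250,250,250]}'
python3 - <<'E'
from h import *
im=read_camera("scene")[:,:,::-1]; cv2.imwrite("pics/s8.png",cv2.resize(im[120:270,50:290],None,fx=3.3,fy=3.3,interpolation=2))
E
```

```text
time: 26.23
eef_pos: [0.5544, -0.1361, 0.129]
tcp_rot: [0.997, -0.04, 0.067, 0.001]
contact_force: [-0.3, 0.1, -5.5]
opening: 0.161
time: 26.48
eef_pos: [0.5574, -0.1375, 0.1342]
tcp_rot: [0.997, -0.04, 0.071, 0.003]
contact_force: [0.8, 0.5, -5.6]
opening: 0.158
```

View pics/s8.png

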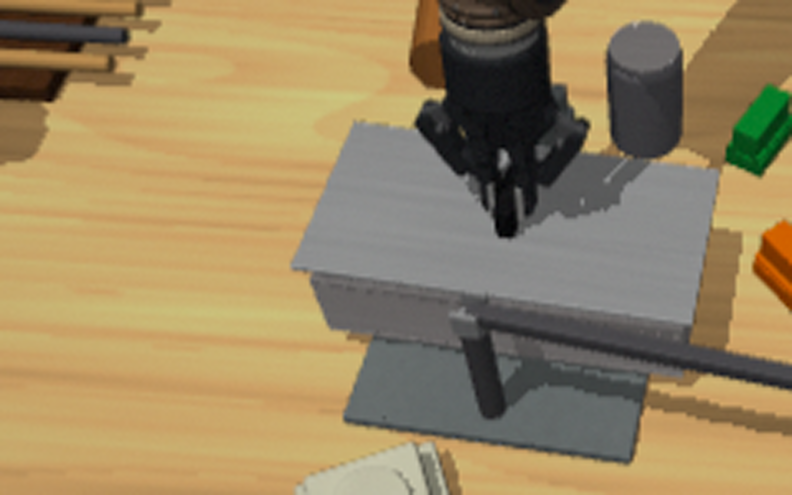

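Scene crop: the cover is level just above the tub, with far plate corners at (293,268) and (692,322) in the crop. I'll compare those with the projection.

Run:
```python
from h import *
C=cam("scene")
def pts(x,y,yaw,P):
    c,s=np.cos(yaw),np.sin(yaw); return np.array(P)@np.array([[c,s,0],[-s,c,0],[0,0,1]])+[x,y,0]
def show(X): return ((proj(C,X)-[50,120])*3.3).round(0).tolist()
z=.1342-.0084
print("cover",show(pts(.5547,-.1404,-.0795,[[.078,-.158,z],[.078,.158,z],[-.078,.158,z],[-.078,-.158,z]])))
print("tub rim far",show(pts(.554,-.140,-.079,[[.071,-.151,.1],[.071,.151,.1]])))
print("tub far base",show(pts(.554,-.140,-.079,[[.071,-.151,0],[.071,.151,0]])), "post", show(pts(.554,-.140,-.079,[[.115,0,.0]])))
```

```text
cover [[285.0, 268.0], [688.0, 322.0], [716.0, 167.0], [350.0, 122.0]]
tub rim far [[306.0, 280.0], [681.0, 331.0]]
tub far base [[334.0, 347.0], [680.0, 395.0]] post [[492.0, 416.0]]
```

```bash
python3 -m jog '{"travel":[[0,0,-4],[0,0,-3],[0,0,-3],[0,0,0],[0,0,0]],"dr":[[0,0,0],[0,0,0],[0,0,0],[0,0,0],[0,0,0]],"jaw":[250,250,250,250,250]}'
python3 -m jog '{"travel":[[0,0,-3],[0,0,-3],[0,0,0],[0,0,0]],"dr":[[0,0,0],[0,0,0],[0,0,0],[0,0,0]],"jaw":[250,250,250,250]}'
```

```text
time: 26.95
eef_pos: [0.5558, -0.1368, 0.1219]
tcp_rot: [0.997, -0.04, 0.069, 0.002]
contact_force: [0.6, -0.2, -5.4]
opening: 0.166
time: 27.28
eef_pos: [0.5559, -0.1368, 0.116]
tcp_rot: [0.997, -0.04, 0.07, 0.002]
contact_force: [0.6, -0.1, -4.5]
opening: 0.169
```

```bash
python3 -m jog '{"travel":[[0,0,-2],[0,0,-1],[0,0,0],[0,0,0]],"dr":[[0,0,0],[0,0,0],[0,0,0],[0,0,0]],"jaw":[250,250,250,250]}'
python3 -m jog '{"travel":[[0,0,-1],[0,0,-1],[0,0,0],[0,0,0]],"dr":[[0,0,0],[0,0,0],[0,0,0],[0,0,0]],"jaw":[250,250,250,250]}'
```

```text
time: 27.62
eef_pos: [0.5566, -0.1373, 0.1143]
tcp_rot: [0.997, -0.04, 0.071, 0.003]
contact_force: [-2.9, -1.6, 0.5]
opening: 0.164
time: 27.95
eef_pos: [0.5568, -0.1374, 0.1138]
tcp_rot: [0.997, -0.04, 0.071, 0.003]
contact_force: [-6.5, -1.4, 7.4]
opening: 0.163
```

```bash
python3 -m jog '{"travel":[[0,0,0],[0,0,0],[0,0,0],[0,0,0],[0,0,0]],"dr":[[0,0,0],[0,0,0],[0,0,0],[0,0,0],[0,0,0]],"jaw":[200,150,100,50,50]}' 40
python3 -m jog '{"travel":[[0,0,0],[0,0,10],[0,0,25],[0,0,35],[0,0,35]],"dr":[[0,0,0],[0,0,0],[0,0,0],[0.3,4,0],[0.3,4,0]],"jaw":[50,50,50,50,50]}'
python3 -m jog '{"travel":[[0,0,30],[15,10,20],[15,15,10],[15,15,10],[15,15,10]],"dr":[[0,0,0],[0,0,6.8],[0,0,6.8],[0,0,6.8],[0,0,6.8]],"jaw":[0,0,0,0,0]}'
python3 -m jog '{"travel":[[15,15,0],[15,15,0],[10,15,0],[5,15,0],[0,15,0]],"dr":[[0,0,6.8],[0,0,6.8],[0,0,6.8],[0,0,6.8],[0,0,6.8]],"jaw":[0,0,0,0,0]}'
python3 -m jog '{"travel":[[0,0,0],[0,0,0],[0,0,0],[0,0,0],[0,0,0]],"dr":[[0,0,6.8],[0,0,6.8],[0,0,6.8],[0,0,5.4],[0,0,0]],"jaw":[0,0,0,0,0]}'
python3 -m jog '{"travel":[[0,0,0],[0,0,0]],"dr":[[0,0,0],[0,0,0]],"jaw":[0,0]}'
python3 -c "
from h import *
snap('wrist','w9');snap('top','t9')"
```

```text
time: 28.37
eef_pos: [0.5562, -0.1369, 0.1112]
tcp_rot: [0.997, -0.04, 0.07, 0.002]
contact_force: [0.2, 1.1, -0.2]
opening: 0.771
time: 28.78
eef_pos: [0.5545, -0.1365, 0.2172]
tcp_rot: [0.999, -0.041, -0.003, -0.0]
contact_force: [1.7, -0.0, 0.4]
opening: 0.806
time: 29.2
eef_pos: [0.6168, -0.0814, 0.2983]
tcp_rot: [0.98, 0.198, 0.001, 0.0]
contact_force: [-0.1, -0.9, 0.0]
opening: 1.0
time: 29.62
eef_pos: [0.6619, -0.0061, 0.2967]
tcp_rot: [0.879, 0.477, 0.0, 0.0]
contact_force: [-1.0, 0.5, 0.4]
opening: 0.998
time: 30.03
eef_pos: [0.6611, -0.0068, 0.2971]
tcp_rot: [0.752, 0.659, 0.0, 0.0]
contact_force: [0.3, -0.1, 1.0]
opening: 1.0
time: 30.2
eef_pos: [0.6611, -0.0069, 0.2967]
tcp_rot: [0.753, 0.658, 0.0, 0.0]
contact_force: [0.5, 0.6, -0.0]
opening: 1.003
```

View pics/w9.png

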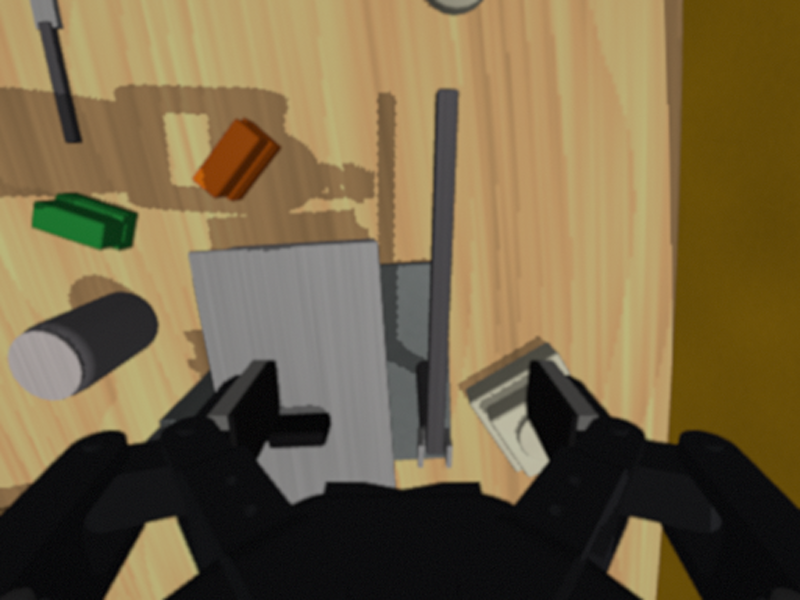

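Wrist view 9: the cover is flat and square on the tub. The bar runs from its free end at (448,90) to near the pivot at (438,455).

Run:
```python
from h import *
C=load("w9"); f=.64
im=np.load("pics/w9.npy").astype(int)
c=[]
for r in range(65,280,15):
    row=im[r,255:310]; i=np.where(row.max(1)<95)[0]+255
    c.append((r,i.min(),i.max())) if len(i) else 0
print(c)
P=back(C,np.array([(448,90),(445,200),(441,330),(438,450)])*f,.162); print(P.round(4))
d=P[0]-P[2]; print(np.degrees(np.arctan2(d[1],d[0])))
e=P[0,:2]; u=d[:2]/np.linalg.norm(d[:2]); print("grip from end",e-.095*u,"pivot",e-.26*u)
# cover corners
print(back(C,np.array([(191,252),(377,240)])*f,.106).round(4))
c_,s_=np.cos(-.079),np.sin(-.079)
print([ (.554+c_*x-s_*y,-.140+s_*x+c_*y) for x,y in((-.078,.158),(.078,.158))])
```

```text
[(65, np.int64(279), np.int64(292)), (80, np.int64(279), np.int64(291)), (95, np.int64(278), np.int64(291)), (110, np.int64(278), np.int64(290)), (125, np.int64(277), np.int64(289)), (140, np.int64(277), np.int64(289)), (155, np.int64(277), np.int64(288)), (170, np.int64(255), np.int64(287)), (185, np.int64(274), np.int64(287)), (200, np.int64(274), np.int64(286)), (215, np.int64(273), np.int64(286)), (230, np.int64(255), np.int64(286)), (245, np.int64(265), np.int64(309)), (260, np.int64(266), np.int64(285)), (275, np.int64(266), np.int64(287))]
[[ 0.7063  0.1071  0.162 ]
 [ 0.6972  0.0416  0.162 ]
 [ 0.6848 -0.0477  0.162 ]
 [ 0.6718 -0.1463  0.162 ]]
82.09790293420428
grip from end [0.69320722 0.01302634] pivot [ 0.67052289 -0.1504069 ]
[[0.4932 0.0248 0.106 ]
 [0.645  0.0137 0.106 ]]
[(np.float64(0.48871229312909065), np.float64(0.023662809860817813)), (np.float64(0.644225748251954), np.float64(0.01135162487523883))]
```

```bash
python3 -m jog '{"travel":[[16,11,-10],[15,10,-30],[0,0,-40],[0,0,-40],[0,0,-22]],"dr":[[0,0,0],[0,0,0],[0,0,0],[0,0,0],[0,0,0]],"jaw":[0,0,0,0,0]}' 40
python3 -m jog '{"travel":[[0,0,-13],[0,0,-8],[0,0,0],[0,0,0],[0,0,0]],"dr":[[0,0,0],[0,0,0],[0,0,0],[0,0,0],[0,0,0]],"jaw":[0,0,0,245,245]}'
python3 -m jog '{"travel":[[0,0,0],[0,0,0],[0,0,0],[0,0,0],[0,0,0]],"dr":[[0,0,0],[0,0,0],[0,0,0],[0,0,0],[0,0,0]],"jaw":[245,245,245,245,245]}'
python3 -m jog '{"travel":[[0,0,0],[0,0,0],[0,0,0],[0,0,0],[0,0,0]],"dr":[[0,0,0],[0,0,0],[0,0,0],[0,0,0],[0,0,0]],"jaw":[245,245,245,245,245]}'
```

```text
time: 30.72
eef_pos: [0.6896, 0.0146, 0.1485]
tcp_rot: [0.753, 0.658, -0.002, -0.003]
contact_force: [-0.7, -0.2, 0.2]
opening: 0.999
time: 31.13
eef_pos: [0.6938, 0.0138, 0.1364]
tcp_rot: [0.753, 0.658, 0.002, 0.002]
contact_force: [0.5, 0.3, 0.6]
opening: 0.75
time: 31.55
eef_pos: [0.6917, 0.0142, 0.1335]
tcp_rot: [0.753, 0.658, -0.0, -0.001]
contact_force: [-1.9, -0.5, 1.2]
opening: 0.154
time: 31.97
eef_pos: [0.6919, 0.0141, 0.1333]
tcp_rot: [0.753, 0.658, -0.0, -0.0]
contact_force: [-3.3, 1.1, 2.0]
opening: 0.159
```

```bash
python3 -m jog '{"travel":[[0.1,0.4,5],[0.1,0.4,8],[0,0.4,8],[0,0,5.5],[0,0,0]],"dr":[[1.7,-0.24,0],[2.8,-0.39,0],[2.8,-0.39,0],[1.8,-0.25,0],[0,0,0]],"jaw":[245,245,245,245,245]}'
python3 -m jog '{"travel":[[0,0,0],[0,0,0],[0,0,0]],"dr":[[0,0,0],[0,0,0],[0,0,0]],"jaw":[245,245,245]}'
python3 - <<'E'
import numpy as np
a=np.radians(82.1+np.arange(0,21)*4.67); P=166.2*np.c_[np.cos(a),np.sin(a)]
print(np.diff(P,axis=0).round(1).tolist(), P[-1]+[669.5,-150])
E
```

```text
time: 32.38
eef_pos: [0.6923, 0.0152, 0.1604]
tcp_rot: [0.751, 0.656, 0.062, -0.053]
contact_force: [-2.1, 3.8, -0.9]
opening: 0.154
time: 32.63
eef_pos: [0.6918, 0.0155, 0.1588]
tcp_rot: [0.75, 0.657, 0.06, -0.053]
contact_force: [-3.0, 0.9, -0.5]
opening: 0.155
[[-13.5, 1.3], [-13.5, 0.2], [-13.5, -0.9], [-13.4, -2.0], [-13.2, -3.1], [-12.9, -4.1], [-12.5, -5.2], [-12.1, -6.2], [-11.5, -7.1], [-10.9, -8.0], [-10.2, -8.9], [-9.4, -9.7], [-8.6, -10.4], [-7.7, -11.1], [-6.8, -11.7], [-5.8, -12.2], [-4.8, -12.7], [-3.8, -13.0], [-2.7, -13.3], [-1.6, -13.4]] [ 503.81233913 -136.96009829]
```

```bash
python3 -m jog '{"travel":[[-13.5,1.3,0],[-13.5,0.2,0],[-13.5,-0.9,0],[-13.4,-2,0],[-13.2,-3.1,0]],"dr":[[0,0,4.67],[0,0,4.67],[0,0,4.67],[0,0,4.67],[0,0,4.67]],"jaw":[245,245,245,245,245]}'
python3 -m jog '{"travel":[[-12.9,-4.1,0],[-12.5,-5.2,0],[-12.1,-6.2,0],[-11.5,-7.1,0],[-10.9,-8,0]],"dr":[[0,0,4.67],[0,0,4.67],[0,0,4.67],[0,0,4.67],[0,0,4.67]],"jaw":[245,245,245,245,245]}'
python3 -m jog '{"travel":[[-10.2,-8.9,0],[-9.4,-9.7,0],[-8.6,-10.4,0],[-7.7,-11.1,0],[-6.8,-11.7,0]],"dr":[[0,0,4.67],[0,0,4.67],[0,0,4.67],[0,0,4.67],[0,0,4.67]],"jaw":[245,245,245,245,245]}'
python3 -m jog '{"travel":[[0,0,0],[0,0,0],[0,0,0]],"dr":[[0,0,0],[0,0,0],[0,0,0]],"jaw":[245,245,245]}'
python3 -c "
from h import *
snap('wrist','w10'); print(get_state()['wrist_torque'])"
```

```text
time: 33.05
eef_pos: [0.6242, 0.0116, 0.1593]
tcp_rot: [0.6, 0.796, 0.048, -0.064]
contact_force: [-2.8, 2.2, -0.9]
opening: 0.158
time: 33.47
eef_pos: [0.564, -0.0189, 0.1593]
tcp_rot: [0.426, 0.901, 0.035, -0.073]
contact_force: [-3.4, 3.1, 0.3]
opening: 0.15
time: 33.88
eef_pos: [0.521, -0.0711, 0.1594]
tcp_rot: [0.234, 0.969, 0.019, -0.08]
contact_force: [-4.7, 3.4, 1.4]
opening: 0.156
time: 34.13
eef_pos: [0.5209, -0.071, 0.1593]
tcp_rot: [0.236, 0.968, 0.019, -0.08]
contact_force: [-6.6, 3.0, 0.9]
opening: 0.156
[ 0.26073234  0.66639682 -0.03321455]
```

View pics/w10.png

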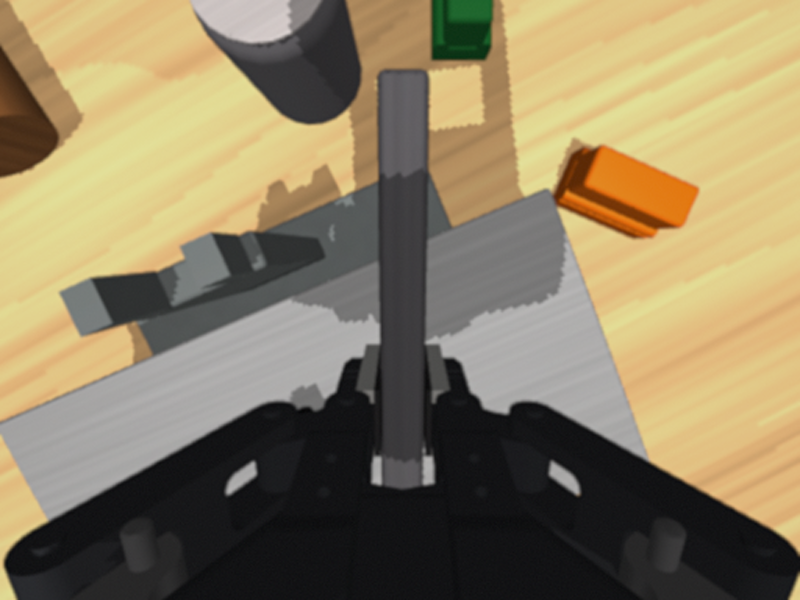

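Wrist view 10: the bar is raised and swung about 70°. The keeper's stop lip is at (86,307), the lower lip at (207,262).

Run:
```python
from h import *
C=load("w10"); f=.64
A=back(C,np.array([(86,307)])*f,.182)[0]; B=back(C,np.array([(207,262)])*f,.170)[0]
m=(A+B)/2; print(A,B,m)
for p in ((.6695,-.150),(.6686,-.149)): d=m[:2]-p; print(np.degrees(np.arctan2(d[1],d[0])), np.linalg.norm(d))
st=get_state(); R=Ro.from_quat(st["tcp_rot"]).as_matrix(); print("yaw",np.degrees(np.arctan2(R[1,0],R[0,0])), "lift",np.degrees(np.arcsin(R[2,0])))
c_,s_=np.cos(-.079),np.sin(-.079); print(.554+c_*-.1,-.140+s_*-.1)
```

```text
[ 0.45283898 -0.14967298  0.182     ] [ 0.45655877 -0.11247061  0.17      ] [ 0.45469887 -0.13107179  0.176     ]
174.96412168206328 0.21563348624137985
175.20892968130286 0.21465114010422032
yaw 152.54943750223532 lift 9.443715808566372
0.45431188774175424 -0.13210821475283402
```

```bash
python3 -m jog '{"travel":[[-5.8,-12.2,0],[-4.8,-12.7,0],[-3.8,-13,0],[-2.7,-13.3,0],[-1.4,-11.5,0]],"dr":[[0,0,4.67],[0,0,4.67],[0,0,4.67],[0,0,4.67],[0,0,4]],"jaw":[245,245,245,245,245]}'
python3 -m jog '{"travel":[[0,0,0],[0,0,0],[0,0,0]],"dr":[[0,0,0],[0,0,0],[0,0,0]],"jaw":[245,245,245]}'
python3 - <<'E'
from h import *
st=get_state(); R=Ro.from_quat(st["tcp_rot"]).as_matrix(); print("yaw",np.degrees(np.arctan2(R[1,0],R[0,0])), "lift",np.degrees(np.arcsin(R[2,0])))
E
```

```text
time: 34.6
eef_pos: [0.5025, -0.1346, 0.1594]
tcp_rot: [0.039, 0.996, 0.004, -0.082]
contact_force: [-4.6, 1.1, -0.3]
opening: 0.156
time: 34.85
eef_pos: [0.5026, -0.1342, 0.1593]
tcp_rot: [0.041, 0.996, 0.004, -0.082]
contact_force: [-6.9, 2.4, 1.6]
opening: 0.155
yaw 175.28859768410655 lift 9.448865844108525
```

```bash
python3 -m jog '{"travel":[[0.3,0,-6],[0.4,0,-8],[0.4,0,-8],[0,0,0],[0,0,0]],"dr":[[-0.17,-2.3,0],[-0.23,-3,0],[-0.23,-3,0],[0,0,0],[0,0,0]],"jaw":[245,245,245,245,245]}'
python3 -m jog '{"travel":[[0,0,0],[0,0,0],[0,0,0]],"dr":[[0,0,0],[0,0,0],[0,0,0]],"jaw":[245,245,245]}'
```

```text
time: 35.27
eef_pos: [0.5036, -0.1339, 0.1371]
tcp_rot: [0.042, 0.999, 0.002, -0.01]
contact_force: [-5.0, 1.8, -0.5]
opening: 0.154
time: 35.52
eef_pos: [0.5036, -0.1338, 0.1372]
tcp_rot: [0.042, 0.999, 0.002, -0.011]
contact_force: [-7.1, 1.1, -0.9]
opening: 0.152
```

```bash
python3 -m jog '{"travel":[[0,0,0],[0,0,0],[0,0,0],[0,0,0],[0,0,0]],"dr":[[0,0,0],[0,0,0],[0,0,0],[0,0,0],[0,0,0]],"jaw":[150,80,0,0,0]}'
python3 -m jog '{"travel":[[0,0,5],[0,0,20],[0,0,35],[0,0,40],[0,0,30]],"dr":[[0,0,0],[0,0,0],[0,0,0],[0,0,0],[0,0,0]],"jaw":[0,0,0,0,0]}'
python3 -m jog '{"travel":[[0,0,0],[0,0,0],[0,0,0]],"dr":[[0,0,0],[0,0,0],[0,0,0]],"jaw":[0,0,0]}'
python3 -c "
from h import *
snap('wrist','w11')"
```

```text
time: 35.93
eef_pos: [0.506, -0.1347, 0.1385]
tcp_rot: [0.043, 0.999, 0.001, -0.007]
contact_force: [-0.1, -0.5, -0.5]
opening: 0.855
time: 36.35
eef_pos: [0.5057, -0.1346, 0.2713]
tcp_rot: [0.043, 0.999, 0.001, -0.006]
contact_force: [0.3, 0.0, 0.9]
opening: 0.997
time: 36.6
eef_pos: [0.5049, -0.1342, 0.2674]
tcp_rot: [0.043, 0.999, 0.002, -0.008]
contact_force: [0.0, 0.1, -0.6]
opening: 1.002
```

View pics/w11.png

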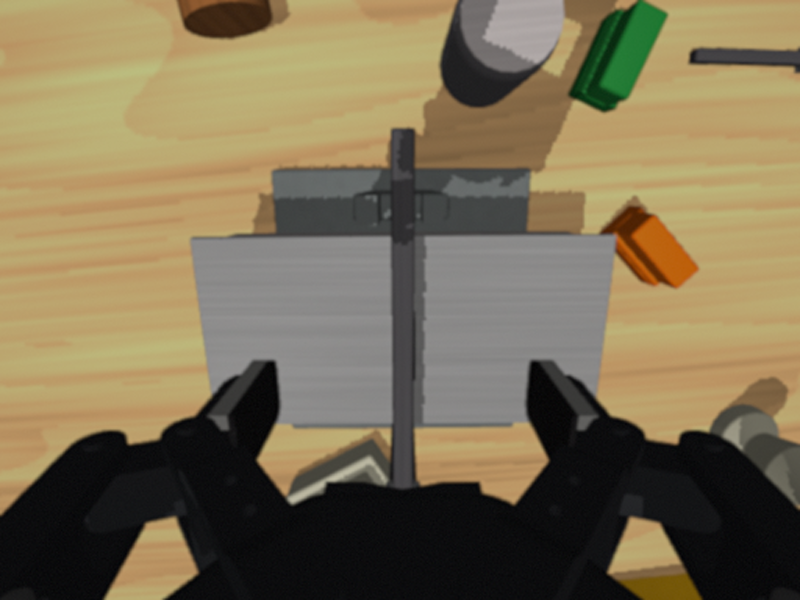

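Wrist view 11: the bar lies level between the lips of the keeper at (402,205), and the cover is level. Now the knob.

```bash
python3 -m jog '{"travel":[[5,38,0],[5,38,0],[5,38,0],[5,38,0],[5,38,0]],"dr":[[0,-0.9,1.3],[0,0,1.3],[0,0,1.3],[0,0,1.3],[0,0,1.3]],"jaw":[0,0,0,0,0]}'
python3 -m jog '{"travel":[[6,38,0],[6,38,0],[6,38,0],[6,38,0],[6,38,0]],"dr":[[0,0,1.3],[0,0,1.3],[0,0,1.3],[0,0,1.3],[0,0,1.3]],"jaw":[0,0,0,0,0]}'
python3 -m jog '{"travel":[[6,38,0],[6,38,0],[6,38,0],[2,0,0],[0,0,0]],"dr":[[0,0,1.3],[0,0,1.3],[0,0,0.7],[0,0,0],[0,0,0]],"jaw":[0,0,0,0,0]}'
python3 -m jog '{"travel":[[0,0,0],[0,0,0]],"dr":[[0,0,0],[0,0,0]],"jaw":[0,0]}'
python3 -c "
from h import *
snap('wrist','w12')"
```

```text
time: 37.07
eef_pos: [0.5291, 0.0574, 0.2654]
tcp_rot: [-0.014, 1.0, 0.002, -0.002]
contact_force: [0.9, 0.5, -0.0]
opening: 0.999
time: 37.48
eef_pos: [0.5591, 0.2474, 0.2651]
tcp_rot: [-0.071, 0.997, 0.001, -0.002]
contact_force: [0.3, -0.3, 0.3]
opening: 1.0
time: 37.9
eef_pos: [0.5791, 0.3612, 0.2643]
tcp_rot: [-0.101, 0.995, 0.001, -0.002]
contact_force: [-0.0, -0.1, 0.3]
opening: 1.001
time: 38.07
eef_pos: [0.5798, 0.3585, 0.2665]
tcp_rot: [-0.099, 0.995, 0.001, -0.001]
contact_force: [0.2, 0.2, -0.2]
opening: 1.0
```

View pics/w12.png

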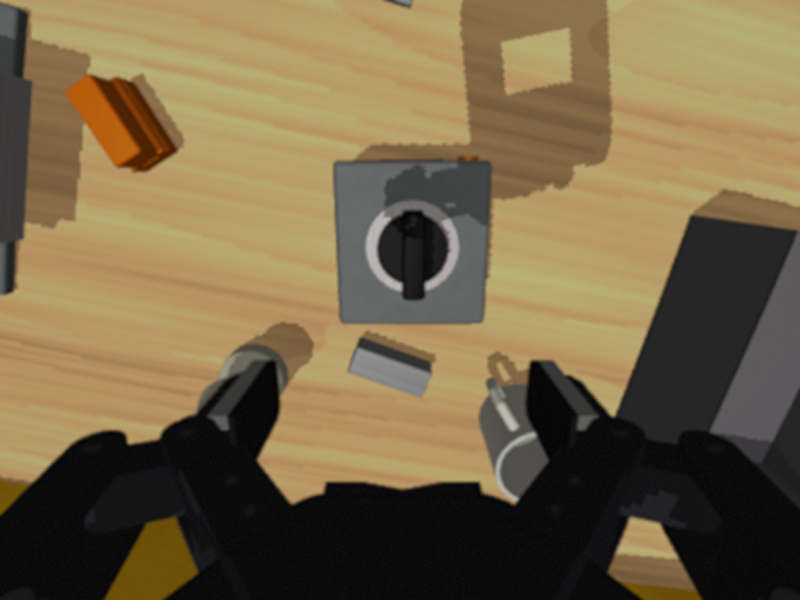

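Wrist view 12: the knob bar runs from (414,211) to (414,299), parallel to the tool. The box corners are at (334,162), (491,162), (484,322) and (341,322).

Run:
```python
from h import *
C=load("w12"); f=.64
px=lambda *a: np.array(a,float)*f
print("knob",back(C,px((414,212),(413.5,298),(413.5,255)),.133))
print("ctl",fit(C,[[.065,.06,.089],[.065,-.06,.089],[-.065,-.06,.089],[-.065,.06,.089]],px((484,322),(341,322),(334,162),(491,162)),[.56,.35,.2]))
```

```text
knob [[0.53439532 0.35668668 0.133     ]
 [0.59166831 0.36832225 0.133     ]
 [0.56228987 0.36217974 0.133     ]]
ctl (array([0.56378396, 0.36305927, 0.20231655]), np.float64(2.844340988792474))
```

```bash
python3 -m jog '{"travel":[[-9,2,-10],[-8,2,-38],[0,0,-40],[0,0,-40],[0,0,-18]],"dr":[[0,0,0],[0,0,0],[0,0,0],[0,0,0],[0,0,0]],"jaw":[0,0,0,0,0]}' 60
python3 -m jog '{"travel":[[0,0,-10],[0,0,-5],[0,0,0],[0,0,0],[0,0,0]],"dr":[[0,0,0],[0,0,0],[0,0,0],[0,0,0],[0,0,0]],"jaw":[0,0,0,245,245]}'
python3 -m jog '{"travel":[[0,0,0],[0,0,0],[0,0,0],[0,0,0],[0,0,0]],"dr":[[0,0,0],[0,0,0],[0,0,0],[0,0,0],[0,0,0]],"jaw":[245,245,245,245,245]}'
python3 -m jog '{"travel":[[0,0,0],[0,0,0],[0,0,0],[0,0,0],[0,0,0]],"dr":[[0,0,0],[0,0,0],[0,0,0],[0,0,0],[0,0,0]],"jaw":[245,245,245,245,245]}'
```

```text
time: 38.53
eef_pos: [0.5601, 0.3608, 0.1158]
tcp_rot: [-0.098, 0.995, 0.0, -0.004]
contact_force: [-0.9, 0.1, -1.1]
opening: 0.998
time: 38.95
eef_pos: [0.5648, 0.3642, 0.1097]
tcp_rot: [-0.099, 0.995, 0.002, 0.002]
contact_force: [1.1, -0.1, 0.1]
opening: 0.751
time: 39.37
eef_pos: [0.5636, 0.3633, 0.1077]
tcp_rot: [-0.1, 0.995, 0.001, 0.0]
contact_force: [-0.2, -2.8, 4.1]
opening: 0.176
time: 39.78
eef_pos: [0.5636, 0.3633, 0.1077]
tcp_rot: [-0.099, 0.995, 0.001, 0.0]
contact_force: [-0.6, -4.1, 5.5]
opening: 0.174
```

```bash
python3 -m jog '{"travel":[[0,0,0],[0,0,0],[0,0,0],[0,0,0],[0,0,0]],"dr":[[0,0,-4],[0,0,-6],[0,0,-6],[0,0,-6],[0,0,-6]],"jaw":[245,245,245,245,245]}'
python3 -m jog '{"travel":[[0,0,0],[0,0,0],[0,0,0],[0,0,0],[0,0,0]],"dr":[[0,0,-6],[0,0,-6],[0,0,-6],[0,0,-6],[0,0,-4]],"jaw":[245,245,245,245,245]}'
python3 -m jog '{"travel":[[0,0,0],[0,0,0],[0,0,0],[0,0,0],[0,0,0]],"dr":[[0,0,-4],[0,0,-3],[0,0,-2],[0,0,0],[0,0,0]],"jaw":[245,245,245,245,245]}'
python3 - <<'E'
from h import *
st=get_state(); R=Ro.from_quat(st["tcp_rot"]).as_matrix(); print("yaw",np.degrees(np.arctan2(R[1,0],R[0,0])),st["wrist_torque"],st["qpos"])
E
```

```text
time: 40.2
eef_pos: [0.5636, 0.3631, 0.1077]
tcp_rot: [0.147, 0.989, 0.001, 0.001]
contact_force: [0.1, -4.7, 5.5]
opening: 0.175
time: 40.62
eef_pos: [0.5635, 0.3628, 0.1077]
tcp_rot: [0.381, 0.925, 0.001, 0.001]
contact_force: [-1.7, -5.6, 4.9]
opening: 0.174
time: 41.03
eef_pos: [0.5635, 0.3628, 0.1077]
tcp_rot: [0.45, 0.893, 0.0, 0.002]
contact_force: [-1.3, -4.2, 6.0]
opening: 0.174
yaw 126.46731384541829 [-0.85320159  0.24067838  0.10658876] [ 0.42159458  0.39237611  1.67850683 -0.00209456  1.06804328 -0.21387593]
```

```bash
python3 -m jog '{"travel":[[0,0,0],[0,0,0],[0,0,0],[0,0,0],[0,0,0]],"dr":[[0,0,-2],[0,0,-2],[0,0,-1],[0,0,0],[0,0,0]],"jaw":[245,245,245,245,245]}'
python3 -c "
from h import *
st=get_state(); R=Ro.from_quat(st['tcp_rot']).as_matrix(); print('yaw',np.degrees(np.arctan2(R[1,0],R[0,0])),st['wrist_torque'])"
python3 -m jog '{"travel":[[0,0,0],[0,0,0],[0,0,0],[0,0,0],[0,0,0]],"dr":[[0,0,-1.5],[0,0,-1.5],[0,0,0],[0,0,0],[0,0,0]],"jaw":[245,245,245,245,245]}'
python3 -c "
from h import *
st=get_state(); R=Ro.from_quat(st['tcp_rot']).as_matrix(); print('yaw',np.degrees(np.arctan2(R[1,0],R[0,0])),st['wrist_torque'])
im=np.load('pics/w12.npy'); snap('wrist','w13')"
```

```text
time: 41.45
eef_pos: [0.5634, 0.3627, 0.1077]
tcp_rot: [0.487, 0.873, 0.0, 0.002]
contact_force: [-0.7, -5.3, 5.1]
opening: 0.178
yaw 121.64976611709874 [-0.77740405  0.29933838  0.71683849]
time: 41.87
eef_pos: [0.5634, 0.3627, 0.1078]
tcp_rot: [0.508, 0.862, -0.0, 0.003]
contact_force: [-1.9, -5.3, 6.8]
opening: 0.176
yaw 118.99813875851083 [-0.81482478  0.2734081   1.81965081]
```

```bash
python3 -m jog '{"travel":[[0,0,0],[0,0,0],[0,0,0],[0,0,0],[0,0,0]],"dr":[[0,0,0],[0,0,0],[0,0,0],[0,0,0],[0,0,0]],"jaw":[150,50,0,0,0]}'
python3 -m jog '{"travel":[[0,0,0],[0,0,0],[0,0,0],[0,0,0],[0,0,15]],"dr":[[0,0,0],[0,0,0],[0,0,0],[0,0,0],[0,0,0]],"jaw":[0,0,0,0,0]}'
python3 -m jog '{"travel":[[0,0,35],[0,0,40],[0,0,40],[0,0,30],[0,0,0]],"dr":[[0,0,0],[0,0,0],[0,0,0],[0,0,0],[0,0,0]],"jaw":[0,0,0,0,0]}'
python3 -m jog '{"travel":[[-25,30,0],[-25,30,0],[-25,30,0],[-20,30,0],[0,0,0]],"dr":[[0,0,0],[0,0,0],[0,0,0],[0,0,0],[0,0,0]],"jaw":[0,0,0,0,0]}'
python3 - <<'E'
from h import *
snap("top","t14"); s=snap("scene","s14")[0]
t=np.load("pics/t14.npy"); a=cv2.resize(t[110:310,90:410],(800,500),interpolation=2); cv2.imwrite("pics/f14.png",a)
cv2.imwrite("pics/g14.png",cv2.resize(s[120:300,130:450],(800,450),interpolation=2))
E
```

```text
time: 42.33
eef_pos: [0.563, 0.3642, 0.1064]
tcp_rot: [0.512, 0.859, 0.002, 0.001]
contact_force: [-0.2, -0.2, -0.7]
opening: 0.873
time: 42.75
eef_pos: [0.561, 0.3627, 0.1185]
tcp_rot: [0.512, 0.859, -0.001, -0.001]
contact_force: [-0.7, 0.1, -0.2]
opening: 0.998
time: 43.17
eef_pos: [0.5666, 0.3654, 0.279]
tcp_rot: [0.512, 0.859, 0.009, 0.006]
contact_force: [0.3, 1.2, 1.2]
opening: 1.001
time: 43.58
eef_pos: [0.4639, 0.4883, 0.2681]
tcp_rot: [0.509, 0.861, 0.003, -0.0]
contact_force: [-0.7, -0.2, 0.9]
opening: 0.998
```

View pics/f14.png

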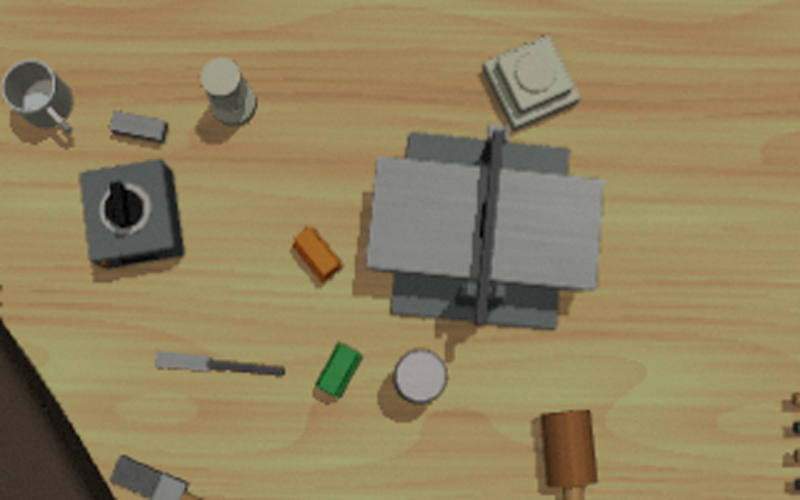

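View pics/g14.png

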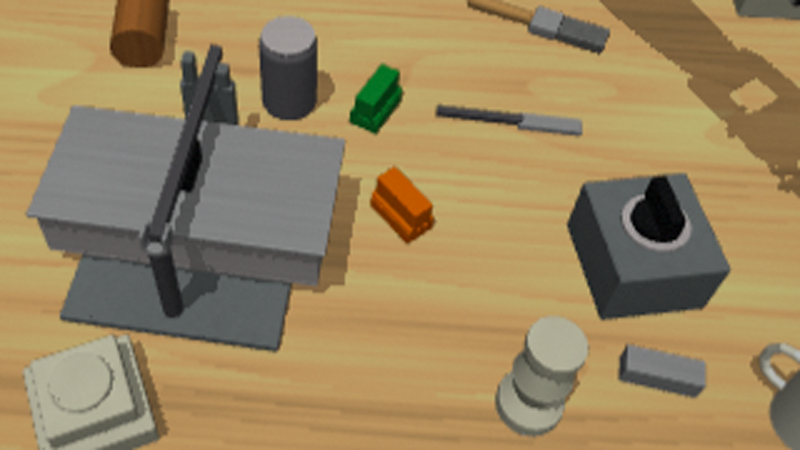

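Both final views agree: the cover is flat on the tub, the bar is in the notch at (480,300) in the top crop, and the knob is back at rest. The bystanders and decoys are where they were, and no white stones remain on the bench.

```bash
python3 -c "
from plant import *
print(sign_off(), get_state()['time'])"
```

```text
the job is handed in; nothing more can be done
the job is handed in; nothing more can be done
```

The job is done and handed in, with the clock at about 44 s of the 210 s allowed. No verdict was reported.

- **Stones:** Only three white stones were on the bench. I placed them in a row in the tub, standing on their feet and below the rim.
- **Cover:** After the lift it was hanging about 8° nose-down and had slipped about 6 mm in the grip. I tilted the tool to level it before lowering. Contact came within a millimetre of the expected seated height, and the wrist picture showed it flat and square on the rim.
- **Latch bar:** I raised it about 0.16 rad, swung it over the lower lip, lowered it to about 4 mm above the notch and let it drop. The pictures show it level between the lips.
- **Start knob:** I turned it clockwise until the wrist torque rose from 0.1 to 1.8 N m, which is the hard stop at about 69°. It sprang back to rest when released.

The last top and scene pictures show the bystanders and the green and orange look-alikes where they were, and the arm clear of everything. No check of the finished job failed. The camera positions disagreed with the gripped positions by about 2–3 mm sideways, within the stated calibration and the cover's 5 mm play.

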